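Load the burnishing pot, screw its lid home and crank it

ROBOT

A 6-joint arm with a two-finger parallel gripper is mounted at the origin on the work surface. World frame = base frame: x ahead of the robot, y to its left, z up, the work surface at z = 0. Lengths are in m, angles in rad, forces in N, time in s.
With the tool pointing down it reaches from about 0.425 to 0.95 m from the base axis. Payload 14.7 kg.
Tool frame: the origin (TCP) lies between the finger pads; the fingertips stand 25 mm ahead of it and the grasp point (between the pads) lies 6 mm ahead of it; y points along the fingers, x is the direction in which the jaws open and shut, and the axes are right-handed (so a half turn about y gives the same grasp; the last joint's range is limited). The gripper opens to 85 mm and grips with 20 to 120 N. Pads are 22 mm wide; open, the fingers measure 114 mm over their backs; the gripper's body (76 mm by 85 mm) begins 54 mm behind the grasp point. The pads swing forward as they close: fully open they stand 13 mm farther back than shut.
Start: joints at [1.277, 0.48, 1.596, -0, 1.065, -0.047], TCP at [0.159, 0.63, 0.256] pointing down, gripper open.
Joint ranges: [-2.75, 2.75], [-0.82, 2.05], [0.23, 2.67], [-1.56, 4.7], [0.09, 2.69], [-2.92, 2.92]. Speed limits (rad/s): [1.89, 1.89, 2.39, 3.01, 3.01, 3.01].

INTERFACE

Orientations are given as a rotation vector (axis times angle).
In Python, from station import manip, grab_frame, get_calibration gives the robot as it stands. The module is installed in compiled form; this text tells all that it offers. Calls block until the motion is done:
- manip.reach(position, orientation): joint-space move of the TCP to a pose.
- manip.movel(position, rotation=None, rate=0.15): straight line of the TCP; rotation=None keeps the orientation; rate is the mean speed in m/s.
- manip.set_joints(angles): joint-space move.
- manip.set_gripper(opening, squeeze=None): finger opening in m; squeeze is the grip in N (None keeps the last); returns when the fingers have stopped.
- manip.pause(seconds).
- manip.solve_ik(position, orientation): joint angles nearest the present ones, or None.
- manip.sense(): the state.
- grab_frame(name): name is "scene" or "top"; returns the picture (420x560x3 uint8, red, green, blue); there is no depth.
- get_calibration(name): a dict with "fx", "fy", "cx", "cy" (pixels), "k1" (the pictures are not rectified: a ray, as slopes to the right and down, at radius r is drawn at 1 + k1 r^2 times it, then the intrinsics apply), "rvec" (rotation vector, rad) and "tvec" (3), from world to camera coordinates, as OpenCV has them. Camera axes: x right, y down, z forward; pixel columns grow to the right and rows downward; lengths in m; the calibration is good to about 2 mm. A picture is of the moment at which its call begins. get_calibration takes no time and is no camera call.
A pose or a line that the arm cannot do raises manip.Unreachable and nothing moves.
- manip.close_job(): hands the job in, once; it reports no verdict.
The state is a dict: "clock": time; "joint_positions": joint angles; "joint_vel": joint speeds; "tau": joint torques, N m; "position": TCP position; "tcp_rot": TCP orientation; "force": force on the tool from outside, world axes, zero at the start; "torque": the same for the moment, N m; "opening": finger opening in m.
Only numpy, scipy, OpenCV 4.12 (cv2) and the standard library are available. Lean on these libraries where they do the work, as an engineer would, in place of code of your own. Each camera call takes 0.05 s, during which the arm holds its last target.

TASK

Put every wooden handle that stands on the bench into the blue tumbling pot, then take the lid out of the open tray, set it on the pot, turn it back (counter-clockwise) until it drops into its thread and screw it clockwise fully home. Then give the crank wheel two full turns clockwise to burnish the handles. Push the empty tray fully shut before you finish, and leave the awl, funnel, tweezers and glass dish where they are.

Things in the scene. Friction and masses are not known exactly. Their poses are not given: they have to be found in the camera images.
- h1 (a point): Centre of wooden handle 1: an octagonal beech prism, 28 mm across flats, 60 mm tall along its z axis, 40 g, standing on the bench (centre 30 mm up). Flats face 22.5, 67.5, 112.5 .. degrees from its x axis. Two or three of the four are present.
- h2 (a point): Centre of wooden handle 2: an octagonal beech prism, 28 mm across flats, 60 mm tall along its z axis, 40 g, standing on the bench (centre 30 mm up). Flats face 22.5, 67.5, 112.5 .. degrees from its x axis. Two or three of the four are present.
- h3 (a point): Centre of wooden handle 3: an octagonal beech prism, 28 mm across flats, 60 mm tall along its z axis, 40 g, standing on the bench (centre 30 mm up). Flats face 22.5, 67.5, 112.5 .. degrees from its x axis. Two or three of the four are present.
- h4 (a point): Centre of wooden handle 4: an octagonal beech prism, 28 mm across flats, 60 mm tall along its z axis, 40 g, standing on the bench (centre 30 mm up). Flats face 22.5, 67.5, 112.5 .. degrees from its x axis. Two or three of the four are present.
- pot_rim (a point): Centre of the mouth of the fixed blue pot, at rim height (150 mm above the bench); z up, y from the pot towards the crank wheel. Inside diameter 80 mm, depth 120 mm, wall 3.5 mm: room for the handles side by side or lying on one another. The pot and the crank share a fixed board, 140 x 330 mm, 20 mm thick.
- pot_neck (a point): On the pot's axis, 8 mm below the rim, level with the flat tops of the neck's three white ridges (102 mm across). Between them are three gaps of 30 degrees; where they lie is different each time and not reported. A 5 mm nib at each ridge's clockwise end bars a lid resting on the ridges from turning clockwise: turn it counter-clockwise, at most 105 degrees, until its lugs drop.
- pot_floor (a point): Centre of the pot's inner floor, 30 mm above the bench. Of the thread: in the gaps the lid stops against a wall counter-clockwise; turned clockwise from there it runs under the ridges and sinks 1 mm per 10 degrees, some 80 to 90 degrees to its stop. Follow it down or press lightly (a few N) while turning; it must also be pressed lightly to drop in.
- lid_grip (a point): On the lid's axis, half-way up its orange bar grip, which is 58 mm long along the point's x axis, 22 mm wide along y, 28 mm high (14 mm above and below this point). The lid is a loose blue cap, 111 mm diameter, about 150 g; its flat top is 14 mm below this point, the skirt's lower edge 45.5 mm below. It starts upright, standing in the open tray.
- lid_skirt (a point): On the lid's axis at the skirt's lower edge, where three inner lugs (12 mm wide, 5 mm high) sit. They clear the pot's neck by about 1.5 mm all round. Height of this point relative to pot_rim: 0 mm badly centred (lug on the rim), -3 on the nibs, -8 on the ridges, -21.5 dropped into the gaps, -27.5 fully home, the lid's underside then resting on the rim.
- crank (a joint): Angle of the crank wheel, rad; grows clockwise seen from above, starts between 0 and 0.2 and can go on to 13.8, where it stops. Level aluminium wheel of 110 mm diameter, top 74 mm above the bench; turns stiffly (about 0.1 N m) and stays where left.
- crank_hub (a point): Point on the vertical axis of the crank wheel, at mid-height of its knob (96 mm above the bench).
- crank_knob (a point): Centre of the black upright knob on the crank wheel: 22 mm diameter, 40 mm high (20 mm above and below this point), 42 mm from the wheel's axis. It spins freely on its own pin, so it can be gripped and led round without turning the gripper.
- tray (a joint): Opening of the upper tray, m: 0 shut, starts at 0.145 to 0.165, at most 0.17. Slides with about 1.5 N.
- tray_front (a point): Middle of the outer (robot-side) face of the tray's green front panel, 96.5 mm above the bench; panel 210 mm wide, reaching 26 mm above and below this point, with a shallow finger lip near its top. The point's x axis points into the drawer stack: pushing along it shuts the tray. The stack's top is 130 mm above the bench; shut, the panel is almost flush with its front.
- awl: Bystander: awl with wooden handle, 140 mm long, lying along its x axis from its origin at the handle's butt.
- funnel: Bystander: blue funnel standing on its wide rim (90 mm diameter, 85 mm tall), origin under its centre.
- tweezers: Bystander: steel tweezers, 120 mm long, lying along x from the origin at the joined end.
- dish: Bystander: small glass dish, 90 mm diameter, 30 mm tall, origin under its centre.
Mind the look-alikes: they are no part of the job. What is shaped like the part that bears h2 but red is not meant. Leave any green look-alike of the part that bears lid_grip alone.

How it is judged:
By the outcome, as a careful person would: the job done as asked, in the order asked, and still so for the second after the job is handed in, with the robot touching nothing.
Of handle1, handle2, handle3, handle4 only 2 to 3 are there at a start; the rules pass over those that are not, and their reading is None.
At some moment in a run one of handle1, handle2, handle3, handle4 may be knocked a few centimetres aside while the robot is not near it.
Once in a run the grip may slacken for a moment while it holds something.
It also fails if it takes over 200 s, if anything falls off the work surface, if the arm or the gripper's body presses on something with over 40 N, if the wrist force passes 120 N, or if a joint passes its speed limit or range.

## Working session

There is one attempt and no reset: what is moved stays moved. The work goes in short steps, each a Python script; the robot and the scene stay as the last script left them, time stands still between calls to the robot, and variables do not carry over. Pictures are saved under pics/ and viewed, and the job is handed in when it is done.

```bash
mkdir -p pics; ls; python3 - <<'E'
from station import manip, grab_frame, get_calibration
import cv2
for n in("scene","top"):
    f=grab_frame(n); cv2.imwrite(f"pics/{n}0.png",f[:,:,::-1]); print(n,get_calibration(n))
s=manip.sense(); print(s)
E
```

```text
pics
scene {'fx': 440.289032311303, 'fy': 440.289032311303, 'cx': 275.12121582330235, 'cy': 212.88847013779178, 'k1': -0.07413018246925276, 'rvec': array([ 0.82719573,  2.52511467, -1.10805759]), 'tvec': array([ 0.42030027, -0.09129472,  1.31494536])}
top {'fx': 383.05904490219064, 'fy': 383.05904490219064, 'cx': 275.1144309082599, 'cy': 209.63903044593084, 'k1': -0.026426925494409895, 'rvec': array([ 2.1149794 , -2.1490554 ,  0.11857656]), 'tvec': array([-0.02145813,  0.49454381,  0.96932616])}
{'clock': 0.1, 'joint_positions': array([ 1.27741945e+00,  4.80767185e-01,  1.59682170e+00, -2.43444742e-05,
        1.06514063e+00, -4.65783631e-02]), 'joint_vel': array([-8.19233836e-06, -1.13586945e-03,  1.64584994e-04, -9.05790179e-04,
        1.77874255e-04,  2.63609973e-03]), 'tau': array([ 1.67367212e-03, -9.52260375e+01, -4.31042826e+01, -2.19180765e-04,
        5.21654641e-03,  6.85086889e-05]), 'position': array([0.15866352, 0.6299634 , 0.25573379]), 'tcp_rot': array([-1.31657772, -1.02483625,  1.02636453]), 'force': array([0.2410773 , 0.44568417, 0.30811645]), 'torque': array([ 0.06287012, -0.00224891, -0.03043118]), 'opening': 0.08519217114085696}
```

View pics/scene0.png

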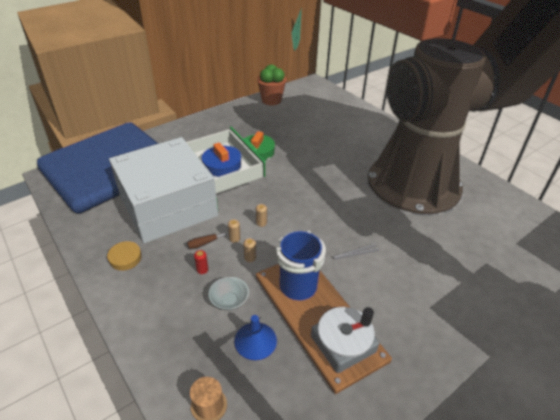

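View pics/top0.png

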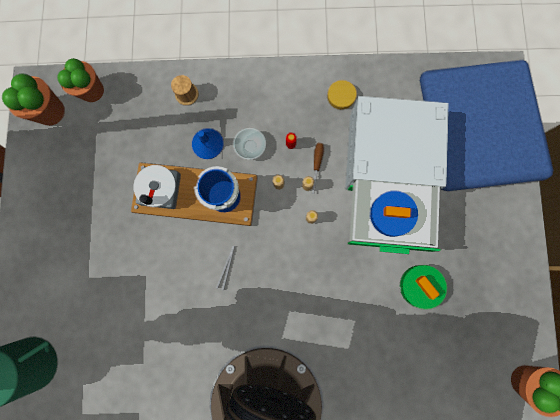

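```bash
python3 - <<'E'
from scipy.spatial.transform import Rotation as R
print(R.from_rotvec([-1.31657772, -1.02483625,  1.02636453]).as_matrix().round(3))
E
```

```text
[[ 0.244 -0.    -0.97 ]
 [ 0.97  -0.001  0.244]
 [-0.001 -1.     0.   ]]
```

```bash
cat > hp.py <<'E'
import numpy as np, cv2
from scipy.spatial.transform import Rotation as R
from station import manip, grab_frame, get_calibration
def cam(n):
    c=get_calibration(n); Rm=R.from_rotvec(c['rvec']).as_matrix(); return c,Rm,np.array(c['tvec'])
def proj(n,P):
    c,Rm,t=cam(n); p=np.atleast_2d(P)@Rm.T+t; s=p[:,:2]/p[:,2:]; r2=(s**2).sum(1,keepdims=True); s=s*(1+c['k1']*r2)
    return s*[c['fx'],c['fy']]+[c['cx'],c['cy']]
def ray(n,uv):
    c,Rm,t=cam(n); d=(np.array(uv,float)-[c['cx'],c['cy']])/[c['fx'],c['fy']]; s=d.copy()
    for _ in range(20): s=d/(1+c['k1']*(s@s))
    return -Rm.T@t, Rm.T@np.array([s[0],s[1],1])
def onz(n,uv,z):
    o,d=ray(n,uv); return o+d*(z-o[2])/d[2]
def tri(uvs,uvt):
    o1,d1=ray('scene',uvs);o2,d2=ray('top',uvt)
    A=np.stack([d1,-d2],1); k=np.linalg.lstsq(A,o2-o1,rcond=None)[0]
    a=o1+d1*k[0];b=o2+d2*k[1]; return (a+b)/2,np.linalg.norm(a-b)
def down(th):
    # tool pointing down, jaw (x) axis at angle th in world xy
    x=np.array([np.cos(th),np.sin(th),0]);y=np.array([0,0,-1.]);z=np.cross(x,y)
    return R.from_matrix(np.stack([x,y,z],1)).as_rotvec()
def snap(n,name,crop=None,k=4):
    f=grab_frame(n)
    g=f[:,:,::-1]
    if crop: x0,y0,x1,y1=crop; g=cv2.resize(g[y0:y1,x0:x1],None,fx=k,fy=k,interpolation=cv2.INTER_CUBIC)
    cv2.imwrite(f'pics/{name}.png',g); return f
def st():
    s=manip.sense(); print('t%.1f'%s['clock'],s['position'].round(4),'F',s['force'].round(1),'T',s['torque'].round(2),'op %.4f'%s['opening'],'j6 %.2f'%s['joint_positions'][5]); return s
E
python3 - <<'E'
from hp import *
f=cv2.imread('pics/top0.png')
g=cv2.resize(f[120:260,120:340],None,fx=3.6,fy=3.6,interpolation=cv2.INTER_CUBIC);cv2.imwrite('pics/c1.png',g)
g=cv2.resize(f[160:320,330:480],None,fx=3.7,fy=3.7,interpolation=cv2.INTER_CUBIC);cv2.imwrite('pics/c2.png',g)
f=cv2.imread('pics/scene0.png')
g=cv2.resize(f[120:300,90:340],None,fx=3.2,fy=3.2,interpolation=cv2.INTER_CUBIC);cv2.imwrite('pics/c3.png',g)
g=cv2.resize(f[220:400,230:400],None,fx=3.3,fy=3.3,interpolation=cv2.INTER_CUBIC);cv2.imwrite('pics/c4.png',g)
for p in [(278,182),(308,183),(312,216)]: print(onz('top',p,.06))
print(onz('top',(217,188),.15),onz('top',(395,213),.08),onz('top',(155,186),.074))
print(proj('top',[.159,.63,.25]),-cam('top')[1].T@cam('top')[2],-cam('scene')[1].T@cam('scene')[2])
E
```

```text
[ 0.56251044 -0.03857614  0.06      ]
[ 0.55828253 -0.11580928  0.06      ]
[ 0.47246934 -0.12373744  0.06      ]
[0.53144182 0.10305163 0.15      ] [ 0.47374836 -0.32816419  0.08      ] [0.55572617 0.27815741 0.074     ]
[[-48.41870967 362.73862556]] [ 0.35052669 -0.06045291  1.02864168] [0.95909303 0.57416122 0.815198  ]
```

View pics/c1.png

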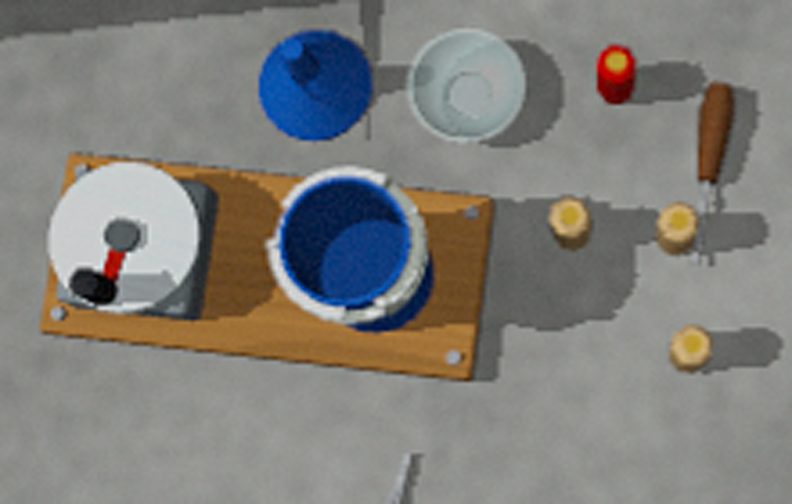

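View pics/c2.png

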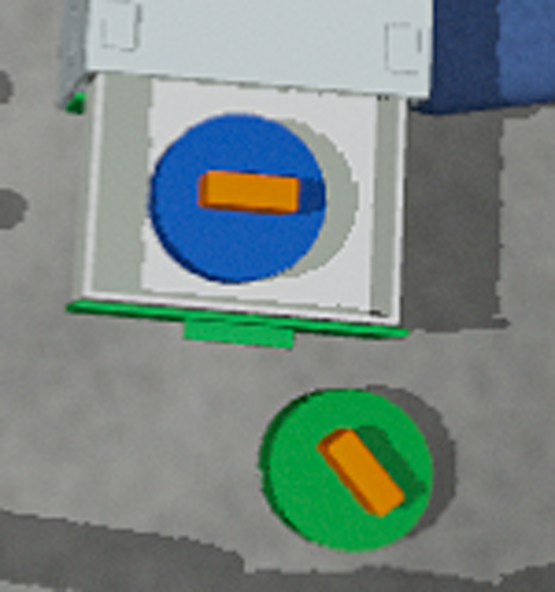

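View pics/c3.png

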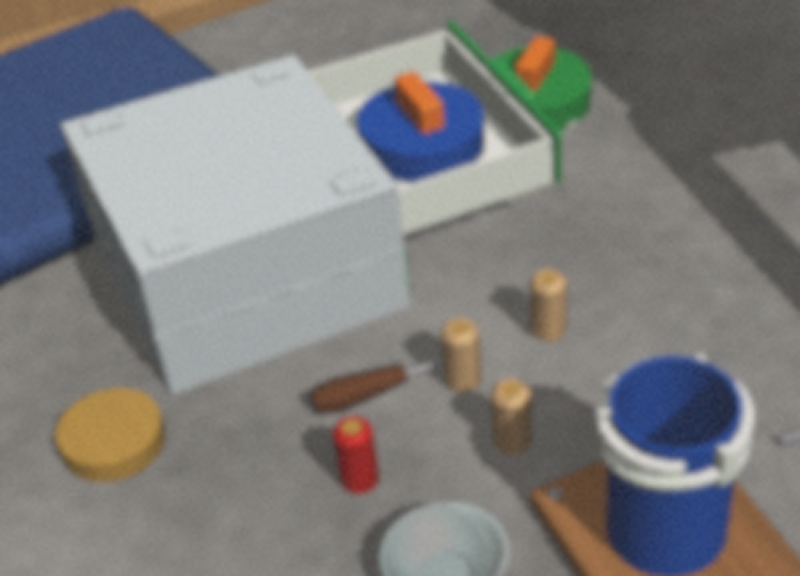

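View pics/c4.png

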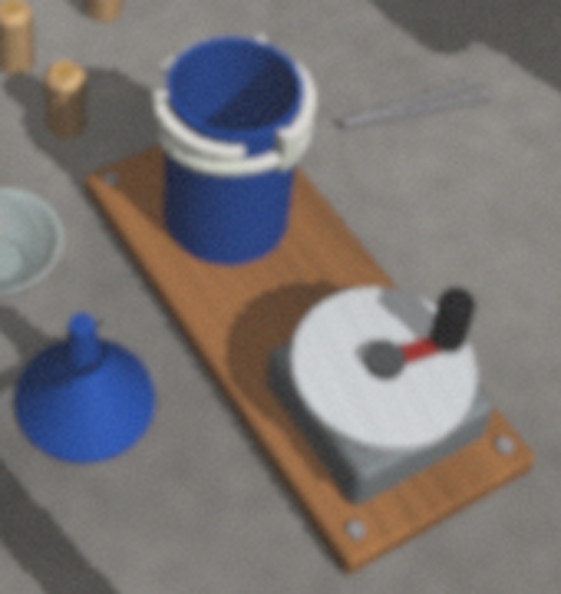

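```bash
python3 - <<'E'
from hp import *
f=cv2.imread('pics/top0.png')
g=cv2.resize(f[155:220,185:250],None,fx=9,fy=9,interpolation=cv2.INTER_CUBIC);cv2.imwrite('pics/c5.png',g)
f=cv2.imread('pics/scene0.png')
g=cv2.resize(f[225:305,265:335],None,fx=7.4,fy=7.4,interpolation=cv2.INTER_CUBIC);cv2.imwrite('pics/c6.png',g)
for s,t in [((250,241.9),(278.1,180)),((233.8,223.1),(308.3,182.5)),((261.2,207.5),(312,216.1))]:
    print(tri(s,t),onz('scene',s,.06),onz('top',t,.06))
E
```

```text
(array([ 0.56853315, -0.0391998 ,  0.05836745]), np.float64(0.0009918273152589323)) [ 0.5697028 -0.0382622  0.06     ] [ 0.56778362 -0.03891226  0.06      ]
(array([ 0.56218131, -0.11816422,  0.05498525]), np.float64(0.0038656932256536233)) [ 0.56602844 -0.11517172  0.06      ] [ 0.55958102 -0.11661472  0.06      ]
(array([ 0.47396772, -0.12510152,  0.05612906]), np.float64(0.0033501548026994344)) [ 0.47753046 -0.12284243  0.06      ] [ 0.47221317 -0.12373047  0.06      ]
```

View pics/c5.png

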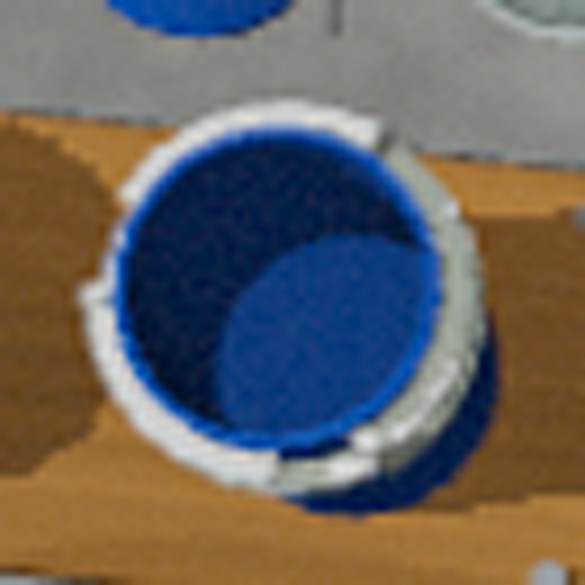

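View pics/c6.png

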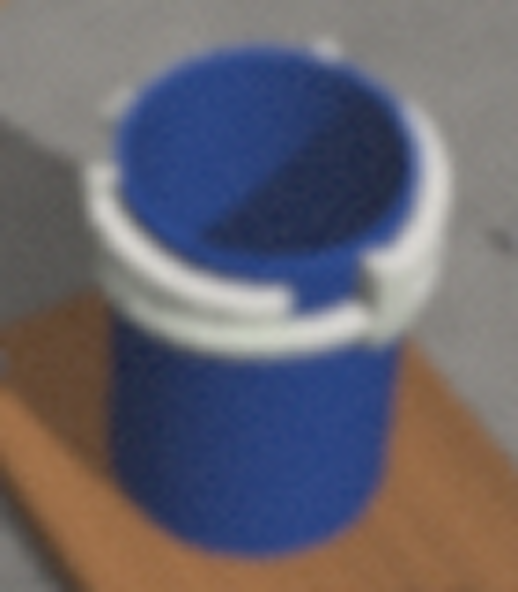

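```bash
python3 - <<'E'
from hp import *
for n,boxes in (('top',[(265,165,292,200),(296,168,320,198),(300,203,324,230)]),('scene',[(238,230,262,264),(224,215,246,246),(252,200,272,230)])):
    f=cv2.imread(f'pics/{n}0.png'); h=cv2.cvtColor(f,cv2.COLOR_BGR2HSV).astype(int)
    for b in boxes:
        s=h[b[1]:b[3],b[0]:b[2]]
        m=((s[...,1]>70)&(s[...,2]>70)&(s[...,0]<35)).astype(np.uint8)
        k,l,stt,c=cv2.connectedComponentsWithStats(m); i=1+stt[1:,4].argmax()
        m=l==i
        vv=s[...,2][m]; hh=s[...,0][m]
        ys,xs=np.nonzero(m)
        y=m&(s[...,0]>=21)&(s[...,2]>170)
        yy,yx=np.nonzero(y)
        print(n,b,'area',m.sum(),'bbox',xs.min()+b[0],xs.max()+b[0],ys.min()+b[1],ys.max()+b[1],'yellow',len(yy),yx.mean()+b[0] if len(yy) else 0,yy.mean()+b[1] if len(yy) else 0)
# rim
f=cv2.imread('pics/top0.png'); h=cv2.cvtColor(f,cv2.COLOR_BGR2HSV)
c=h[155:220,185:250].astype(int)
m=((c[...,0]>100)&(c[...,0]<125)&(c[...,1]>130))
for r in range(0,65,3): print(''.join('#' if (m[r,x] and c[r,x,2]>110) else ('+' if m[r,x] else '.') for x in range(65)))
print(onz('top',(215.67,186.5),.15),onz('scene',(300.5,245.1),.15),tri((300.5,245.1),(215.67,186.5)))
E
```

```text
top (265, 165, 292, 200) area 131 bbox 273 283 175 189 yellow 24 278.125 179.16666666666666
top (296, 168, 320, 198) area 132 bbox 302 313 176 190 yellow 29 308.44827586206895 180.58620689655172
top (300, 203, 324, 230) area 119 bbox 306 317 210 222 yellow 28 312.2857142857143 214.89285714285714
scene (238, 230, 262, 264) area 228 bbox 244 255 238 260 yellow 0 0 0
scene (224, 215, 246, 246) area 221 bbox 228 239 220 241 yellow 0 0 0
scene (252, 200, 272, 230) area 209 bbox 256 266 204 226 yellow 0 0 0
............####################.................................
..................#######++......................................
.................................................................
.................................................................
.................................................................
.........................#############...........................
...................##+++++++++++++++++++###......................
.................#+++++++++++++++++++++++++##....................
..............##+++++++++++++++++++++++++++++##..................
[... 309 characters left out ...]
###......++..........
................#++++++++####################........++..........
...................##++++##################........+++...........
.......................###############...........++++............
.............................................++++++..............
.......................................+++++++++.................
.................................................................
.................................................................
.................................................................
[0.53510468 0.10623359 0.15      ] [0.5364523  0.10389098 0.15      ] (array([0.5359221 , 0.10523502, 0.15061699]), np.float64(0.0025869037722400933))
```

Candidates in the top view: natural-wood handles at (278,180), (308,181) and (312,215), and a red look-alike at (291,140). The three natural-wood ones match the description; crops c1 and c3 show that only the fourth is red. For the lid, the blue one in the tray at (395,213) fits, and the green one on the bench at (425,287) doesn't. I'll start with handle A.

```bash
cat >> hp.py <<'E'
POT=np.array([.536,.105])
def fetch(xy,th,zt=.056,op=.055,hov=.2):
    manip.set_gripper(op,40)
    manip.reach([xy[0],xy[1],hov],down(th)); st()
    manip.movel([xy[0],xy[1],zt],rate=.15)
    manip.set_gripper(0.0,50); st()
    manip.movel([xy[0],xy[1],.245],rate=.25); st()
def drop(phi,r=.018,z=.178):
    p=POT+r*np.array([np.cos(phi),np.sin(phi)])
    best=None; s=manip.sense()['joint_positions']
    for th in (phi+np.pi/2,phi-np.pi/2):
        q=manip.solve_ik([p[0],p[1],.245],down(th))
        if q is not None:
            q=np.array(q); c=abs(q-s).max()
            if best is None or c<best[0]: best=(c,th)
    manip.reach([p[0],p[1],.245],down(best[1])); a=st()
    manip.movel([p[0],p[1],z],rate=.2); st()
    manip.set_gripper(.05,50)
    manip.movel([p[0],p[1],.26],rate=.25); st()
E
python3 - <<'E'
from hp import *
th0=np.arctan2(.97,.244)
fetch((.5685,-.0387),np.radians(60))
snap('top','a1')
E
```

```text
t3.3 [ 0.5686 -0.038   0.2   ] F [ 0.9 -1.4  0.3] T [ 0.02 -0.01 -0.05] op 0.0555 j6 -1.17
t4.7 [ 0.5691 -0.0387  0.0569] F [-1.   0.8  6.6] T [ 0.05  0.01 -0.01] op 0.0282 j6 -1.17
t5.7 [ 0.5678 -0.0386  0.244 ] F [ 0.   1.  -0.8] T [-0.01 -0.01  0.02] op 0.0282 j6 -1.17
```

View pics/a1.png

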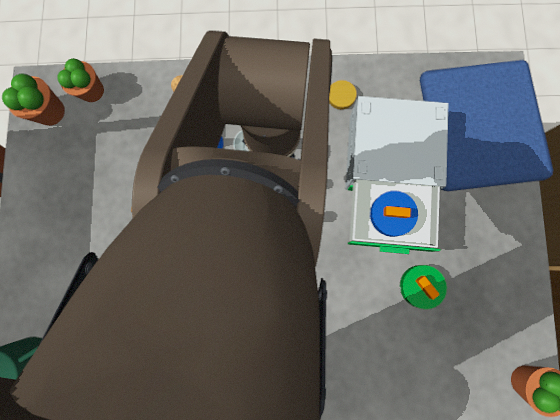

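```bash
python3 - <<'E'
from hp import *
snap('scene','a2')
drop(np.radians(90))
snap('scene','a3')
E
```

```text
t7.0 [0.536  0.1227 0.2446] F [-0.1 -0.6  0.1] T [0.05 0.03 0.02] op 0.0284 j6 0.17
t7.5 [0.5362 0.1227 0.1782] F [ 0.5 -0.3  0.1] T [-0.02  0.01 -0.02] op 0.0282 j6 0.17
t8.3 [0.5363 0.1231 0.261 ] F [-0.9 -0.4 -0.3] T [-0.02  0.03  0.01] op 0.0499 j6 0.17
```

View pics/a2.png

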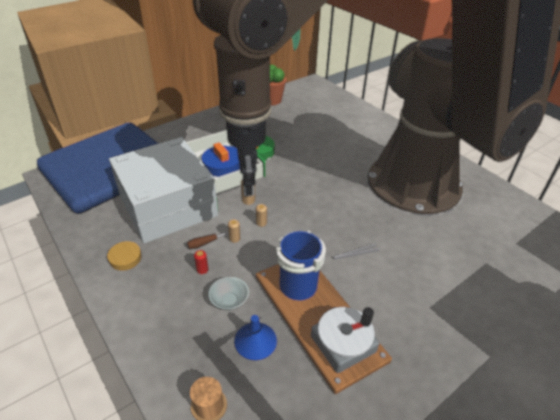

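View pics/a3.png

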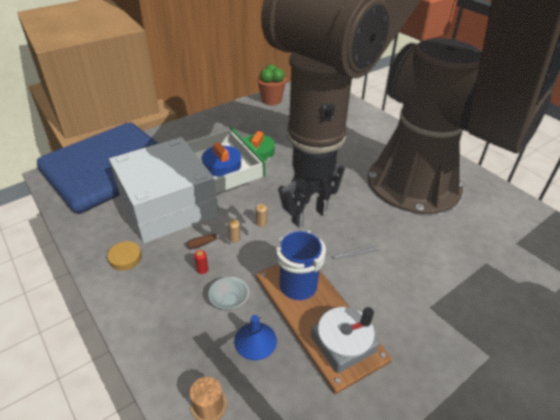

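The scene view shows handle A gone from the bench and into the pot. B at (234,231) and C at (261,215) haven't moved. B is next.

```bash
python3 - <<'E'
from hp import *
fetch((.5615,-.1165),np.radians(10),zt=.06)
snap('scene','b1')
E
```

```text
t9.6 [ 0.5616 -0.1158  0.2001] F [1.2 0.6 0.5] T [ 0.05 -0.01 -0.  ] op 0.0549 j6 -0.43
t11.0 [ 0.562  -0.1167  0.0609] F [-1.6  0.8  7.7] T [ 0.03  0.26 -0.03] op 0.0281 j6 -0.43
t11.9 [ 0.5608 -0.1163  0.244 ] F [-0.2  0.1 -1.1] T [-0.03 -0.   -0.02] op 0.0283 j6 -0.43
```

View pics/b1.png

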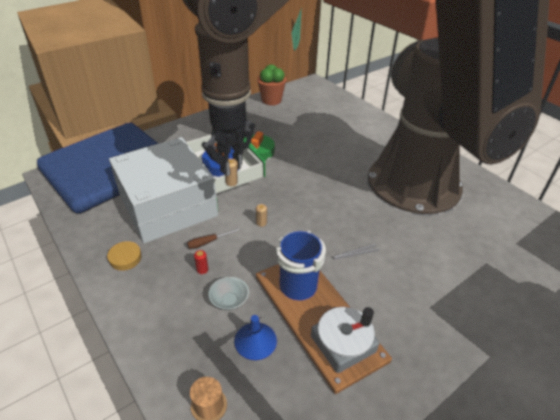

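B is held at (232,172) and the awl is undisturbed.

```bash
python3 - <<'E'
from hp import *
drop(np.radians(210))
fetch((.4735,-.1237),np.radians(10))
snap('scene','b2')
snap('scene','b2c',(265,220,335,300),7)
E
```

```text
t13.4 [0.5204 0.0957 0.2446] F [ 0.1 -0.4 -0.3] T [-0.03  0.03 -0.  ] op 0.0282 j6 -1.97
t13.8 [0.5205 0.0957 0.1782] F [ 0.4  0.3 -0.1] T [0.   0.03 0.04] op 0.0282 j6 -1.97
t14.7 [0.5207 0.0961 0.261 ] F [-0.1  0.3 -0.2] T [ 0.05  0.02 -0.05] op 0.0501 j6 -1.97
t16.3 [ 0.4737 -0.1234  0.2   ] F [ 0.1  0.1 -0.3] T [0.04 0.03 0.01] op 0.0551 j6 -0.49
t17.7 [ 0.474  -0.1239  0.0568] F [-0.4 -0.1  8.1] T [0.03 0.29 0.01] op 0.0285 j6 -0.49
t18.6 [ 0.4729 -0.1235  0.2441] F [-1.1  0.3 -1.4] T [-0.01  0.02  0.01] op 0.0284 j6 -0.49
```

View pics/b2.png

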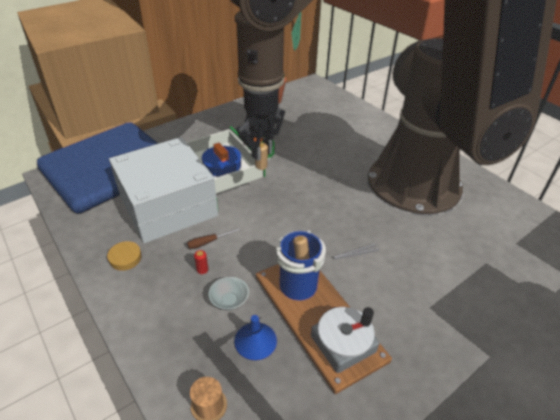

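View pics/b2c.png

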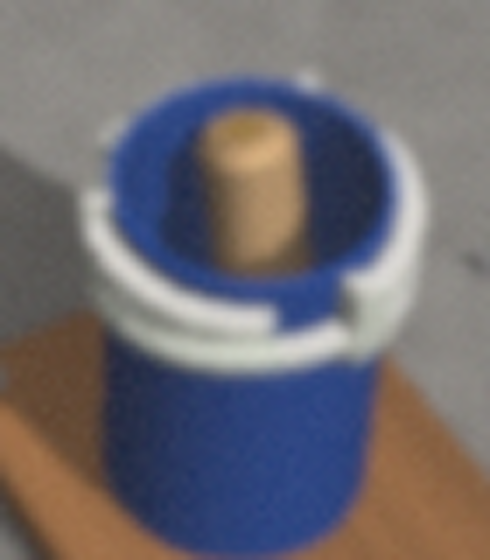

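```bash
python3 - <<'E'
from hp import *
for z in (.09,.118,.15): print(z,onz('scene',(300,237.5),z)[:2]-POT)
print(proj('scene',[.5204,.0957,.15]))
E
```

```text
0.09 [-0.05187663 -0.06293254]
0.118 [-0.03353798 -0.04238832]
0.15 [-0.01257953 -0.01890921]
[[303.98544673 239.5401638 ]]
```

```bash
python3 - <<'E'
from hp import *
manip.reach([.40,-.35,.26],down(np.radians(-10))); st()
snap('top','b3',(185,155,250,220),9)
snap('scene','b3c',(265,220,335,300),7)
E
```

```text
t19.7 [ 0.4001 -0.349   0.2595] F [ 0.3  0.6 -0.7] T [-0.01 -0.01 -0.03] op 0.0281 j6 -0.60
```

View pics/b3.png

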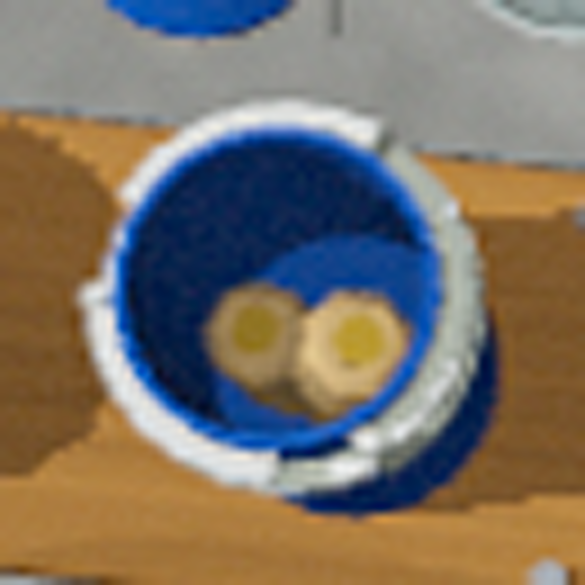

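```bash
python3 - <<'E'
from hp import *
g=lambda x,y:(185+(x+.5)/9-.5,155+(y+.5)/9-.5)
for p in [(252,328),(357,338)]:
  for z in (.09,.12,.15): print(p,z,(onz('top',g(*p),z)[:2]-POT).round(4))
print(g(357,338),tri((299.7,237.2),g(357,338)))
E
```

```text
(252, 328) 0.09 [0.0004 0.0204]
(252, 328) 0.12 [-0.0056  0.0144]
(252, 328) 0.15 [-0.0115  0.0085]
(357, 338) 0.09 [-0.0031 -0.0091]
(357, 338) 0.12 [-0.0089 -0.0141]
(357, 338) 0.15 [-0.0147 -0.0191]
(224.22222222222223, 192.11111111111111) (array([0.52217639, 0.08529212, 0.14933111]), np.float64(0.0021477030811981536))
```

View pics/b3c.png

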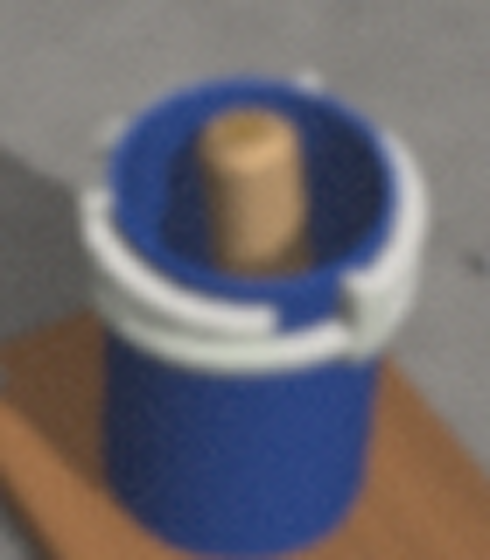

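```bash
python3 - <<'E'
from hp import *
def P(dx,dy,z): return [POT[0]+dx,POT[1]+dy,z]
manip.reach(P(-.021,.013,.245),down(np.radians(90-20)));st()
manip.movel(P(-.021,.013,.180),rate=.1);st()
for d in [(-.021,.006),(-.021,0),(-.020,-.006),(-.016,-.010)]:
    manip.movel(P(*d,.180),rate=.05); s=st()
    if np.linalg.norm(s['force'])>15: break
snap('scene','b4',(265,190,335,270),7)
E
```

```text
t21.5 [0.5152 0.1173 0.245 ] F [0.4 0.1 0.9] T [ 0.04 -0.07 -0.01] op 0.0289 j6 -1.05
t22.3 [0.5153 0.118  0.1804] F [ 0.1  0.4 -1.1] T [ 0.11 -0.01  0.01] op 0.0281 j6 -1.05
t22.6 [0.5152 0.1106 0.1804] F [ 0.6 -0.2 -0.8] T [ 0.05 -0.   -0.02] op 0.0283 j6 -1.07
t22.9 [0.515  0.1047 0.1801] F [-0.2  0.7 -0.9] T [-0.02  0.   -0.01] op 0.0287 j6 -1.08
t23.2 [0.516  0.0988 0.18  ] F [ 0.1 -0.5 -0.1] T [-0.01  0.01  0.  ] op 0.0284 j6 -1.09
t23.4 [0.5203 0.0948 0.18  ] F [-0.1 -0.  -0.9] T [0.01 0.04 0.02] op 0.0281 j6 -1.10
```

View pics/b4.png

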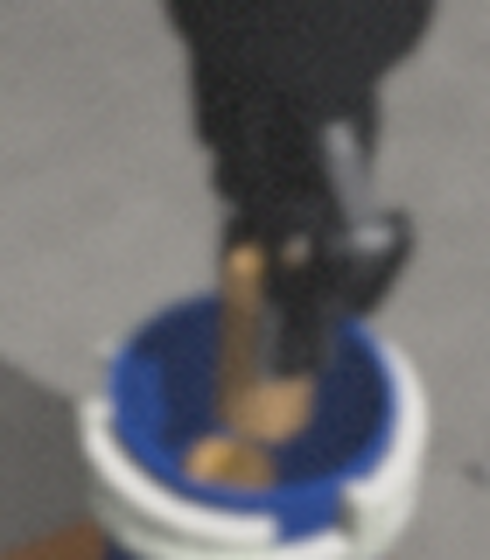

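```bash
python3 - <<'E'
from hp import *
manip.movel([POT[0]-.016,POT[1]-.01,.26],rate=.2)
snap('scene','b5',(265,220,335,300),7)
manip.reach([.40,-.35,.26],down(np.radians(-10))); st()
snap('top','b6',(185,155,250,220),9)
E
```

```text
t25.8 [ 0.4005 -0.3493  0.2599] F [ 0.1  0.6 -0.1] T [ 0.01 -0.04  0.03] op 0.0283 j6 -0.60
```

View pics/b5.png

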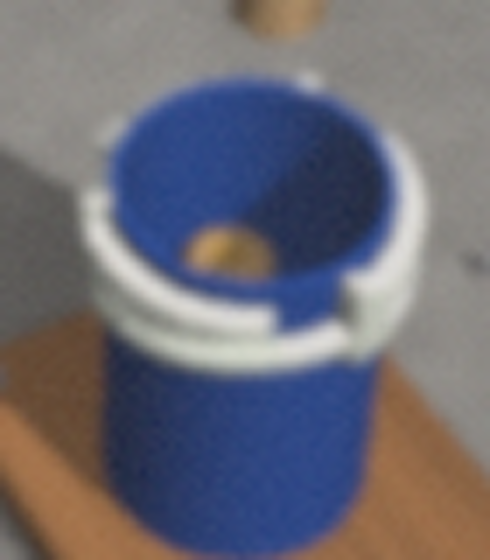

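View pics/b6.png

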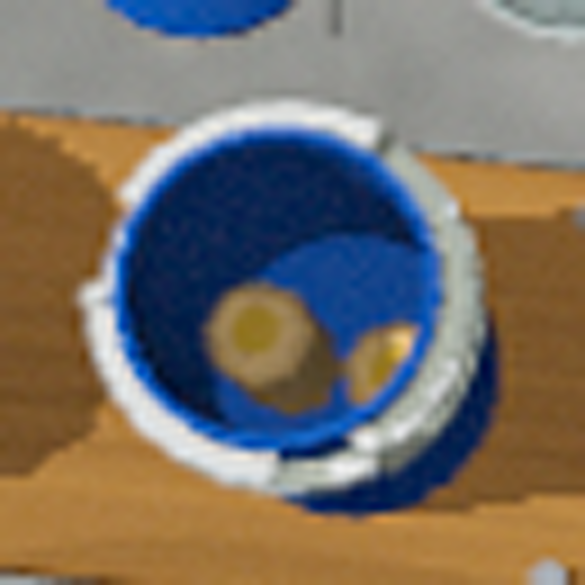

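```bash
python3 - <<'E'
from hp import *
g=lambda x,y:(185+(x+.5)/9-.5,155+(y+.5)/9-.5)
for p in [(252,328),(380,362)]: print((onz('top',g(*p),.09)[:2]-POT).round(4))
E
```

```text
[0.0004 0.0204]
[-0.01   -0.0156]
```

```bash
python3 - <<'E'
from hp import *
drop(np.radians(-16),r=.0215,z=.179)
snap('scene','d1')
snap('scene','d1c',(265,220,335,300),7)
manip.reach([.44,-.33,.28],down(np.radians(0))); st()
snap('top','d2',(185,155,250,220),9)
E
```

```text
t27.6 [0.5568 0.0982 0.245 ] F [ 0.8  0.3 -0.1] T [ 0.05 -0.    0.02] op 0.0282 j6 -1.17
t28.0 [0.5568 0.0984 0.1791] F [-1.2 -0.4 -0.2] T [ 0.02  0.17 -0.04] op 0.0281 j6 -1.17
t28.9 [0.557  0.0991 0.261 ] F [-0.2 -1.4 -0.9] T [-0.02 -0.01 -0.01] op 0.0499 j6 -1.17
t30.6 [ 0.4404 -0.3293  0.2799] F [ 0.8  0.  -0.3] T [-0.06  0.03 -0.02] op 0.0502 j6 -0.70
```

View pics/d1c.png

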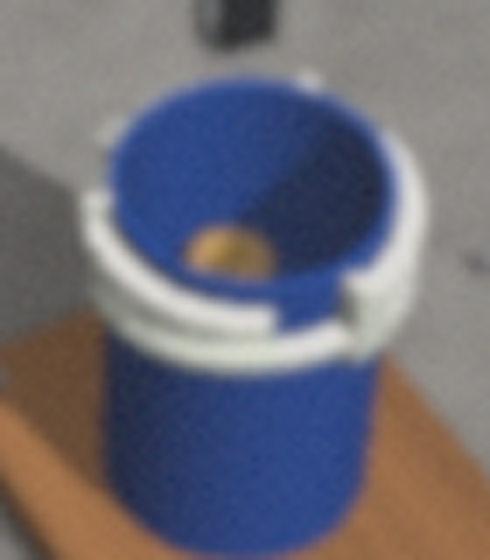

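View pics/d2.png

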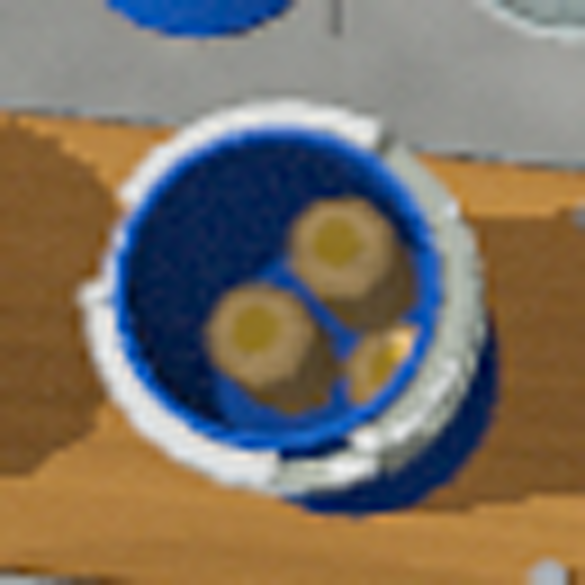

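All three handles stand side by side in the pot, with their tops about 60 mm below the rim. Next I'll find the lid's grip bar.

```bash
python3 - <<'E'
from hp import *
for n,b in (('top',(370,190,425,235)),('scene',(205,135,235,170))):
    f=cv2.imread(f'pics/{n}0.png'); h=cv2.cvtColor(f,cv2.COLOR_BGR2HSV).astype(int)
    s=h[b[1]:b[3],b[0]:b[2]]
    m=((s[...,1]>150)&(s[...,2]>100)&(s[...,0]<22))
    for r in range(s.shape[0]):
        if m[r].any(): print(b[1]+r,''.join(('#' if s[r,x,2]>215 else '+') if m[r,x] else '.' for x in range(s.shape[1])))
f=cv2.imread('pics/top0.png'); cv2.imwrite('pics/e1.png',cv2.resize(f[175:255,345:445],None,fx=7.5,fy=7.5,interpolation=cv2.INTER_CUBIC))
f=cv2.imread('pics/scene0.png'); cv2.imwrite('pics/e2.png',cv2.resize(f[130:200,180:275],None,fx=8,fy=8,interpolation=cv2.INTER_CUBIC))
E
```

```text
206 .................++++..................................
207 ...............+++++++++++++++++.......................
208 ...............+++++++++++++++++++++++++...............
209 ..............+++++++++++++++++++++++++#+..............
210 ..............+++++++++++++++++++++++++++..............
211 ..............+++++++++++++++++++++++++++..............
212 ..............++++++++++++++++++++++++++...............
213 ..............++++++++++++++++++++++++++...............
214 ..............++++++++++++++++++++++++++...............
215 ..............+++++++++++++++++++++++++#...............
216 ......................+++++++++++++++++#...............
217 .................................++++..................
144 ..........+++#+...............
145 .........+++####..............
146 ..........+++###+.............
147 ..........+++####+............
148 ..........+++++##++...........
149 ..........+++++####+..........
150 ...........+++++###++.........
151 ............+++++##++.........
152 .............+++++++++........
153 .............+++++++++........
154 ..............++++++++........
155 ...............+++++++........
156 ...............+++++++........
157 ................+++++++.......
158 ................++++++........
159 .................++++.........
```

View pics/e1.png

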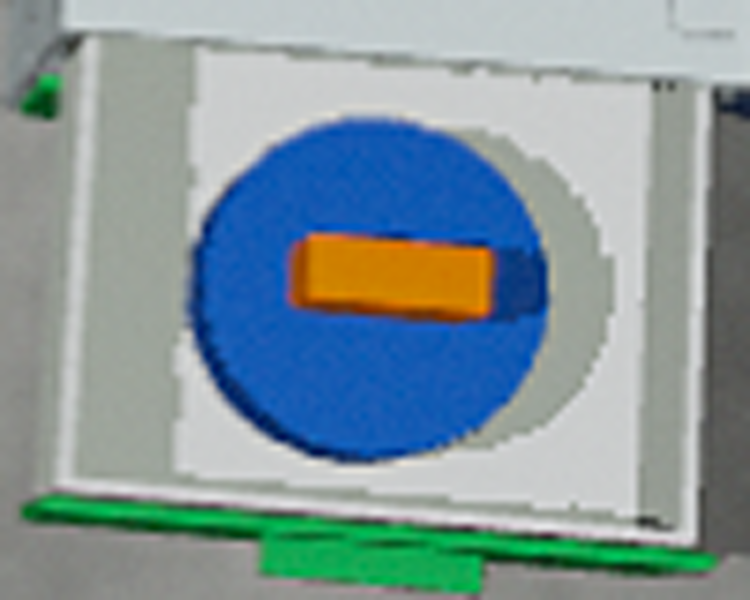

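View pics/e2.png

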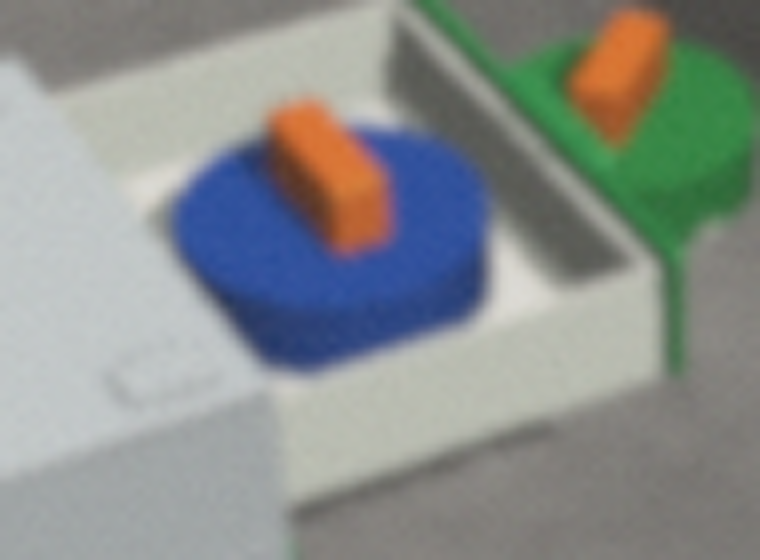

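```bash
python3 - <<'E'
from hp import *
p,e=tri((220.3,147.7),(397.77,210.97)); print(p,e)
for z in (.125,.13,.135): print(z,onz('top',(397.77,210.97),z),onz('scene',(220.3,147.7),z))
t=lambda x,y:(345+(x+.5)/7.5-.5,175+(y+.5)/7.5-.5)
for zt in (.13,):
  c=[onz('top',t(*q),zt)[:2] for q in [(308,235),(494,247),(491,312),(304,300)]]
  c=np.array(c); print(c, np.linalg.norm(c[0]-c[1]),np.linalg.norm(c[1]-c[2]),np.degrees(np.arctan2(*(c[0]-c[1]+c[3]-c[2])[::-1])))
  print(onz('top',t(376.5,288),zt-.028))
# stack front edge, panel top
print(onz('top',t(380,58),.13),onz('top',t(60,40),.13),onz('top',t(720,85),.13)); print(onz('top',t(370,535),.1225))
print(onz('top',t(30,510),.1225),onz('top',t(715,560),.1225))
E
```

```text
[ 0.47254317 -0.32074397  0.13354668] 0.0027632581719359475
0.125 [ 0.47262328 -0.32226316  0.125     ] [ 0.46720183 -0.33333135  0.125     ]
0.13 [ 0.4719477  -0.32081452  0.13      ] [ 0.47076523 -0.3267572   0.13      ]
0.135 [ 0.47127212 -0.31936588  0.135     ] [ 0.47432864 -0.32018306  0.135     ]
[[ 0.48452627 -0.29306432]
 [ 0.4796421  -0.35096462]
 [ 0.45912442 -0.34872668]
 [ 0.4639647  -0.29069619]] 0.05810593954522369 0.020639366732452927 85.20516736378082
[ 0.47098242 -0.32139772  0.102     ]
[ 0.54082193 -0.3189066   0.13      ] [ 0.54866695 -0.21809392  0.13      ] [ 0.53004403 -0.42542666  0.13      ]
[ 0.39060966 -0.30917415  0.1225    ]
[ 0.40016005 -0.20369774  0.1225    ] [ 0.38102419 -0.41574573  0.1225    ]
```

```bash
python3 - <<'E'
from hp import *
manip.set_gripper(.045,80)
o=down(np.radians(-5))
manip.reach([.4717,-.3205,.20],o); st()
manip.movel([.4717,-.3205,.138],rate=.1); st()
manip.movel([.4717,-.3205,.1345],rate=.03); st()
manip.set_gripper(0,80); st()
manip.movel([.4717,-.3205,.16],rate=.08); st()
manip.movel([.4717,-.3205,.30],rate=.2); st()
snap('scene','f1'); snap('top','f2')
E
```

```text
t31.3 [ 0.4714 -0.3202  0.2   ] F [-0.3 -0.4  0.6] T [-0.01  0.    0.02] op 0.0448 j6 -0.56
t32.1 [ 0.472  -0.3208  0.1387] F [ 0.9  0.3 -0.3] T [-0.03 -0.04 -0.03] op 0.0448 j6 -0.56
t32.3 [ 0.4718 -0.3205  0.1347] F [ 0.   0.6 -0.3] T [-0.02 -0.04  0.04] op 0.0451 j6 -0.56
t32.7 [ 0.472  -0.3206  0.1349] F [-0.5 -0.4  6.1] T [ 0.13  0.03 -0.11] op 0.0207 j6 -0.56
t33.1 [ 0.4718 -0.3206  0.1603] F [ 0.   0.4 -1.9] T [ 0.03 -0.    0.  ] op 0.0205 j6 -0.56
t34.0 [ 0.4712 -0.3201  0.2987] F [-0.   0.8 -2.2] T [0.03 0.07 0.  ] op 0.0205 j6 -0.56
```

View pics/f1.png

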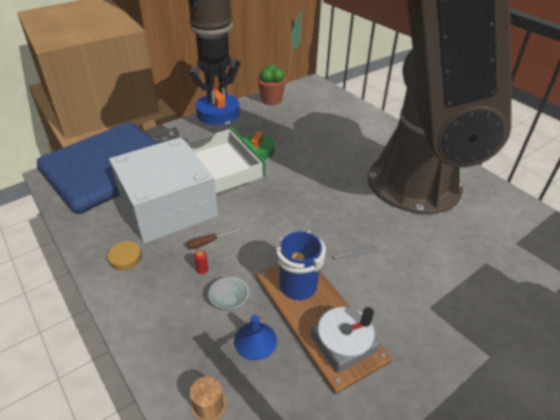

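View pics/f2.png

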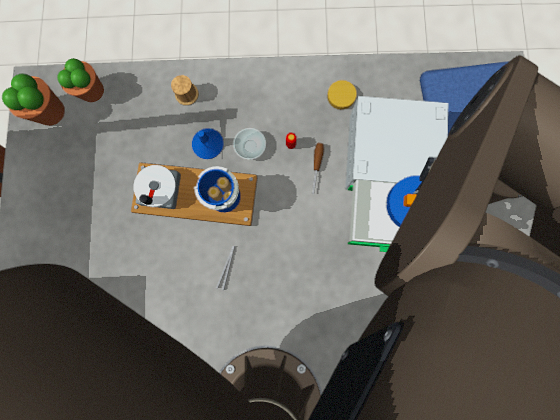

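```bash
python3 - <<'E'
from hp import *
o=down(np.radians(-5))
manip.reach([POT[0],POT[1],.30],o); st()
manip.movel([POT[0],POT[1],.24],rate=.1); s=st(); print(s['joint_positions'].round(2))
snap('scene','g1',(255,180,345,300),6); snap('scene','g1f'); snap('top','g2')
E
```

```text
t35.7 [0.5362 0.1041 0.2999] F [ 0.5  0.1 -2.1] T [-0.04  0.02  0.01] op 0.0206 j6 0.22
t36.4 [0.5363 0.1049 0.2404] F [ 0.1  0.1 -2.1] T [-0.04  0.03 -0.05] op 0.0204 j6 0.23
[0.14 0.35 1.85 0.   0.93 0.23]
```

View pics/g1.png

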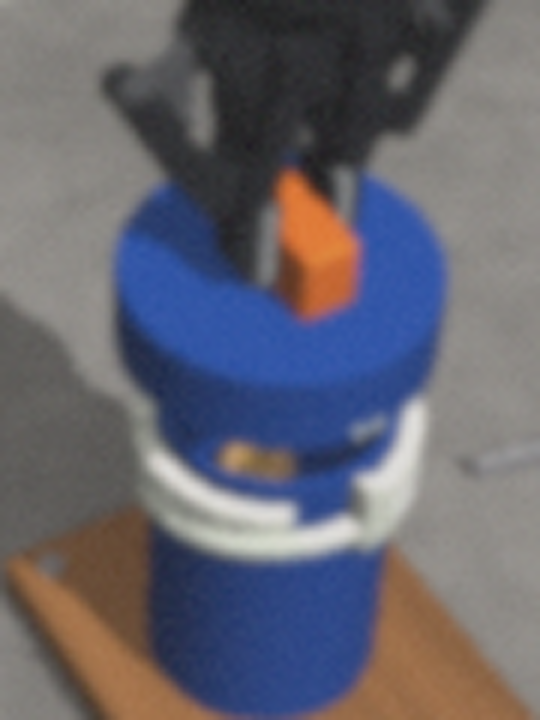

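View pics/g2.png

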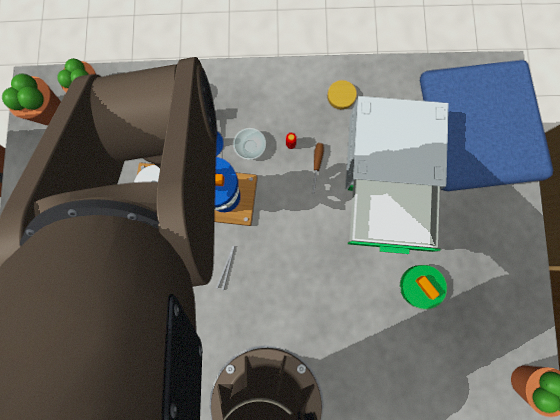

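```bash
python3 - <<'E'
from hp import *
c=lambda u:((u[0]-255+.5)*6-.5,(u[1]-180+.5)*6-.5)
for P in ([.536,.105,.2105],[.536,.105,.15]):
    u=proj('scene',P)[0]; print(u,c(u))
for z,r in ((.2105,.0555),):
    a=np.linspace(0,2*np.pi,181); q=proj('scene',np.c_[.536+r*np.cos(a),.105+r*np.sin(a),np.full(181,z)])
    print([c(v) for v in (q[q[:,0].argmin()],q[q[:,0].argmax()],q[q[:,1].argmin()],q[q[:,1].argmax()])])
a=np.linspace(0,2*np.pi,181)
for z,r in ((.15,.0435),(.142,.051)):
    q=proj('scene',np.c_[.536+r*np.cos(a),.105+r*np.sin(a),np.full(181,z)])
    d=lambda u:((u[0]-265+.5)*7-.5,(u[1]-220+.5)*7-.5)
    print([d(v) for v in (q[q[:,0].argmin()],q[q[:,0].argmax()],q[q[:,1].argmin()],q[q[:,1].argmax()])])
    d=lambda u:((u[0]-185+.5)*9-.5,(u[1]-155+.5)*9-.5)
    q=proj('top',np.c_[.536+r*np.cos(a),.105+r*np.sin(a),np.full(181,z)])
    print([d(v) for v in (q[q[:,0].argmin()],q[q[:,0].argmax()],q[q[:,1].argmin()],q[q[:,1].argmax()])])
E
```

```text
[302.54067817 224.32040759] (np.float64(287.74406902467547), np.float64(268.42244551038385))
[301.00528531 245.32126471] (np.float64(278.5317118308252), np.float64(394.4275882614332))
[(np.float64(119.7777300638636), np.float64(268.2821734210592)), (np.float64(455.9888828532164), np.float64(280.7389213902394)), (np.float64(278.86947253847075), np.float64(157.10904808897902)), (np.float64(297.4385535401826), np.float64(390.6294324892176))]
[(np.float64(108.39011085069063), np.float64(176.53499636183633)), (np.float64(401.8402049336907), np.float64(187.62025971257708)), (np.float64(247.6060706468715), np.float64(76.98017441658129)), (np.float64(262.96907267167717), np.float64(290.910099518086))]
[(np.float64(119.84945433843694), np.float64(287.47722526040894)), (np.float64(450.3317980695556), np.float64(280.625392145049)), (np.float64(291.97376822110823), np.float64(122.0404555035081)), (np.float64(277.4822922118152), np.float64(448.35342235349424))]
[(np.float64(82.74666378753972), np.float64(198.72459170483148)), (np.float64(424.8268341682941), np.float64(211.68745009323416)), (np.float64(245.12687596179137), np.float64(78.29177373281857)), (np.float64(262.9150605682328), np.float64(329.1931708635474))]
[(np.float64(98.76747885900855), np.float64(294.1808807955155)), (np.float64(482.88438455311524), np.float64(286.2465945961985)), (np.float64(298.7102768276617), np.float64(102.08555922135102)), (np.float64(281.9647537405143), np.float64(481.4356126699863))]
```

```bash
python3 - <<'E'
from hp import *
print(cam('scene')[1][0])
def edges(img,row,lo,hi):
    v=img[row,:,0].astype(float)-img[row,:,2]  # blue-red
    out=[]
    L=v[lo:hi]; th=40
    i=np.where(L>th)[0]; a=i[0];b=i[-1]
    la=lo+a-1+(th-L[a-1])/(L[a]-L[a-1]); rb=lo+b+(L[b]-th)/(L[b]-L[b+1])
    return la,rb
f=cv2.imread('pics/g1f.png')
for r in range(222,238,2): print(r,edges(f,r,262,342))
f0=cv2.imread('pics/scene0.png')
print('pot body')
for r in range(268,288,4): print(r,edges(f0,r,265,335))
# predicted silhouettes
a=np.linspace(0,2*np.pi,361)
def sil(z0,z1,r):
    pts=np.concatenate([proj('scene',np.c_[.536+r*np.cos(a),.105+r*np.sin(a),np.full(361,z)]) for z in np.linspace(z0,z1,40)])
    return cv2.convexHull(pts.astype(np.float32))[:,0]
def hrow(h,row):
    xs=[]
    for p,q in zip(h,np.roll(h,-1,0)):
        if (p[1]-row)*(q[1]-row)<=0 and p[1]!=q[1]: xs.append(p[0]+(row-p[1])/(q[1]-p[1])*(q[0]-p[0]))
    return min(xs),max(xs)
h=sil(.179,.2105,.0555)
for r in range(222,238,2): print('lid pred',r,hrow(h,r))
h=sil(.02,.15,.0435)
for r in range(268,288,4): print('pot pred',r,hrow(h,r))
E
```

```text
[-0.80342005  0.59532256  0.01035721]
222 (np.float64(273.5263157894737), np.float64(328.85))
224 (np.float64(273.42857142857144), np.float64(329.1621621621622))
226 (np.float64(273.6190476190476), np.float64(329.1470588235294))
228 (np.float64(274.0204081632653), np.float64(329.02941176470586))
230 (np.float64(274.4186046511628), np.float64(328.8095238095238))
232 (np.float64(274.92857142857144), np.float64(328.4))
234 (np.float64(275.7857142857143), np.float64(327.8536585365854))
236 (np.float64(276.6), np.float64(327.375))
pot bodyTraceback (most recent call last):
  File "<stdin>", line 14, in <module>
  File "<stdin>", line 7, in edges
IndexError: index 0 is out of bounds for axis 0 with size 0
```

```bash
python3 - <<'E'
from hp import *
def edges(img,row,lo,hi,th=25):
    v=img[row,:,0].astype(float)-img[row,:,2]
    L=v[lo:hi]; i=np.where(L>th)[0]; a=i[0];b=i[-1]
    return round(lo+a-1+(th-L[a-1])/(L[a]-L[a-1]),2), round(lo+b+(L[b]-th)/(L[b]-L[b+1]),2)
a=np.linspace(0,2*np.pi,361)
def sil(z0,z1,r):
    pts=np.concatenate([proj('scene',np.c_[.536+r*np.cos(a),.105+r*np.sin(a),np.full(361,z)]) for z in np.linspace(z0,z1,40)])
    return cv2.convexHull(pts.astype(np.float32))[:,0]
def hrow(h,row):
    xs=[]
    for p,q in zip(h,np.roll(h,-1,0)):
        if (p[1]-row)*(q[1]-row)<=0 and p[1]!=q[1]: xs.append(p[0]+(row-p[1])/(q[1]-p[1])*(q[0]-p[0]))
    return np.round((min(xs),max(xs)),2)
f=cv2.imread('pics/g1f.png'); f0=cv2.imread('pics/scene0.png')
h=sil(.179,.2105,.0555)
for r in range(222,238,3):
    e=edges(f,r,262,342);p=hrow(h,r); print('lid',r,e,p,'mid diff',sum(e)/2-sum(p)/2)
h=sil(.02,.15,.0435)
for r in range(274,292,3):
    e=edges(f0,r,270,335);p=hrow(h,r); print('pot',r,e,p,'mid diff',sum(e)/2-sum(p)/2)
for im,b in ((f0,'0'),):
  for r in (240,243,246):
    v=im[r,270:332]; print(r,[int(x) for x in v[:,2]])
E
```

```text
lid 222 (np.float64(273.13), np.float64(329.32)) [274.72 329.89] mid diff -1.0799926757812273
lid 225 (np.float64(273.12), np.float64(329.59)) [274.53 330.52] mid diff -1.1699938964843568
lid 228 (np.float64(273.59), np.float64(329.47)) [274.49 330.48] mid diff -0.9549853515625273
lid 231 (np.float64(274.24), np.float64(329.0)) [274.45 330.08] mid diff -0.6450146484374955
lid 234 (np.float64(274.79), np.float64(328.33)) [274.41 329.67] mid diff -0.4800085449218727
lid 237 (np.float64(275.41), np.float64(327.73)) [274.5  329.27] mid diff -0.31500976562495
pot 274 (np.float64(280.87), np.float64(317.87)) [279.29 318.73] mid diff 0.35999023437500455
pot 277 (np.float64(280.86), np.float64(317.37)) [279.21 318.37] mid diff 0.3250219726562591
pot 280 (np.float64(280.86), np.float64(317.08)) [279.13 318.  ] mid diff 0.4049975585937773
pot 283 (np.float64(280.88), np.float64(316.53)) [279.05 317.63] mid diff 0.3650036621093591
pot 286 (np.float64(280.89), np.float64(316.19)) [279.14 317.26] mid diff 0.3399877929687136
pot 289 (np.float64(281.86), np.float64(315.57)) [279.94 316.74] mid diff 0.37500366210940683
240 [137, 138, 134, 135, 135, 134, 135, 137, 140, 145, 139, 118, 87, 63, 45, 47, 43, 44, 42, 41, 42, 44, 47, 46, 46, 45, 43, 41, 40, 47, 43, 41, 39, 44, 43, 38, 42, 38, 41, 41, 37, 40, 39, 39, 42, 41, 42, 49, 68, 116, 154, 169, 164, 147, 140, 135, 140, 136, 137, 135, 132, 134]
243 [129, 132, 135, 137, 137, 137, 137, 139, 135, 124, 101, 71, 51, 44, 41, 41, 42, 39, 41, 48, 46, 45, 48, 45, 44, 44, 44, 44, 44, 42, 42, 42, 46, 47, 42, 43, 39, 38, 35, 37, 37, 39, 42, 40, 42, 40, 40, 39, 44, 59, 101, 153, 185, 187, 164, 144, 137, 139, 134, 133, 133, 134]
246 [91, 95, 97, 107, 113, 123, 135, 142, 146, 136, 110, 76, 54, 43, 44, 47, 47, 43, 47, 45, 44, 46, 41, 42, 44, 42, 46, 44, 47, 42, 46, 44, 42, 45, 40, 43, 39, 40, 42, 42, 40, 41, 33, 37, 36, 40, 39, 37, 35, 45, 73, 120, 173, 201, 195, 171, 147, 135, 133, 136, 137, 135]
```

```bash
python3 - <<'E'
from hp import *
f=cv2.imread('pics/g2.png')
cv2.imwrite('pics/g3.png',cv2.resize(f[150:225,190:265],None,fx=8,fy=8,interpolation=cv2.INTER_CUBIC))
a=np.linspace(0,2*np.pi,361)
q=proj('top',np.c_[.536+.0555*np.cos(a),.105+.0555*np.sin(a),np.full(361,.2105)])
m=np.c_[(q[:,0]-190+.5)*8-.5,(q[:,1]-150+.5)*8-.5]; i=m[:,0].argmax(); print(m[i],m[m[:,1].argmin()],m[m[:,1].argmax()])
print([((x-190+.5)*8-.5,(y-150+.5)*8-.5) for x,y in proj('top',[[.536,.105-.029,.2385],[.536+.011,.105-.029,.2385],[.536-.011,.105-.029,.2385]])])
E
```

```text
[373.41935208 243.41817781] [177.98782951  51.87441677] [166.55702521 447.36867269]
[(np.float64(259.877431708298), np.float64(222.41585676276418)), (np.float64(260.1619256069064), np.float64(181.97750065875425)), (np.float64(259.5957458877724), np.float64(263.0182389160002))]
```

View pics/g3.png

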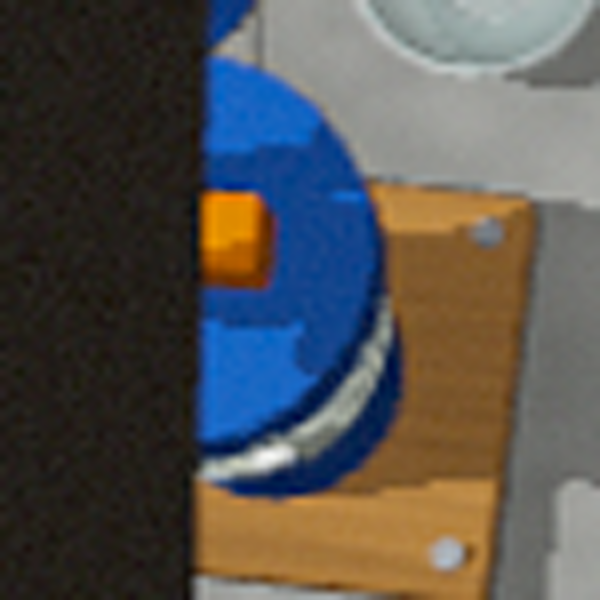

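```bash
cat >> hp.py <<'E'
def press_to(x,y,z0,zmin,th,fmax=4,step=.001):
    """descend in steps until upward force exceeds fmax beyond baseline"""
    z=z0; 
    while z>zmin:
        z-=step
        manip.movel([x,y,z],down(th),rate=.03); s=manip.sense()
        if s['force'][2]>fmax: break
    return z,s
E
python3 - <<'E'
from hp import *
x,y=POT+[-.0012,.0022]; th=np.radians(-5)
manip.movel([x,y,.222],rate=.1); st()
z,s=press_to(x,y,.219,.19,th,fmax=3); print(z); st()
snap('scene','h1',(255,180,345,300),6)
E
```

```text
t36.9 [0.5345 0.1072 0.2218] F [-0.4 -0.3 -1.4] T [-0.01 -0.01 -0.  ] op 0.0206 j6 0.23
0.207
t39.9 [0.535  0.1072 0.2074] F [-1.1 -0.8  6.3] T [-0.08  0.3  -0.01] op 0.0205 j6 0.23
```

View pics/h1.png

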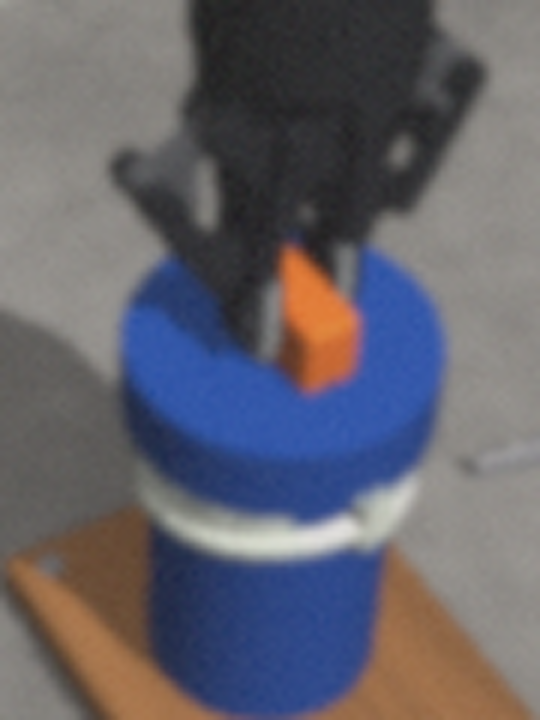

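```bash
python3 - <<'E'
from hp import *
x,y=POT+[-.0012,.0022]; z=.2072
for d in range(0,31,5):
    th=np.radians(-5+d)
    manip.movel([x,y,z],down(th),rate=.03); s=st()
    k=0
    while s['force'][2]<2 and k<4:
        z-=.001; manip.movel([x,y,z],down(th),rate=.03); s=manip.sense(); k+=1
    if k: print('down to',z)
    if z<.2035 : break
E
```

```text
t40.2 [0.5349 0.1072 0.2074] F [-1.1 -0.3  4.3] T [-0.05  0.17  0.06] op 0.0208 j6 0.23
t40.5 [0.5351 0.1073 0.2074] F [-0.1 -0.5  5.7] T [-0.02  0.    0.17] op 0.0205 j6 0.14
t40.7 [0.5351 0.1072 0.2074] F [-0.5 -0.4  6.1] T [-0.06  0.04  0.22] op 0.0207 j6 0.06
t41.0 [0.535  0.1073 0.2072] F [0.8 0.  3.4] T [ 0.05 -0.06  0.17] op 0.0204 j6 -0.03
t41.2 [0.5345 0.1072 0.2069] F [-0.2  0.6 -1.7] T [-0.    0.04 -0.02] op 0.0205 j6 -0.11
down to 0.2032
```

```bash
python3 - <<'E'
from hp import *
x,y=POT+[-.0012,.0022]; z=.2032
s=st(); k=0
while manip.sense()['force'][2]<2.5 and z>.1995:
    z-=.0007; manip.movel([x,y,z],rate=.03)
st(); print(z)
for d in range(20,120,4):
    th=np.radians(-5+d)
    manip.movel([x,y,z],down(th),rate=.03); s=st()
    k=0
    while s['force'][2]<2 and k<5:
        z-=.001; manip.movel([x,y,z],down(th),rate=.03); s=manip.sense(); k+=1
    if k: print(d,'down to',z)
    if z<.199 : break
    if abs(s['torque'][2])>1.2: print('stuck'); break
E
```

```text
t42.2 [0.5348 0.1072 0.2031] F [ 0.2  0.6 -2.2] T [-0.   -0.    0.03] op 0.0204 j6 -0.12
t42.7 [0.5348 0.1072 0.2024] F [-3.9 -0.5 11.6] T [-0.16  0.68  0.  ] op 0.0208 j6 -0.12
0.20179999999999998
t43.0 [0.5348 0.1072 0.2024] F [-3.  -0.   9.9] T [-0.15  0.63  0.  ] op 0.0207 j6 -0.12
t43.2 [0.5352 0.1073 0.2024] F [-2.1  0.1  8.2] T [-0.04  0.25  0.32] op 0.0209 j6 -0.19
t43.5 [0.5353 0.1073 0.2024] F [-0.5  0.   8.5] T [-0.04  0.11  0.23] op 0.0207 j6 -0.26
t43.7 [0.5354 0.1073 0.2024] F [-0.3  0.4  7.2] T [0.03 0.05 0.27] op 0.0204 j6 -0.33
t44.0 [0.5354 0.1073 0.2024] F [-0.4  1.3  7.3] T [-0.03  0.11  0.24] op 0.0209 j6 -0.40
t44.2 [0.5354 0.1073 0.2024] F [-0.2  0.6  8.2] T [0.02 0.06 0.14] op 0.0208 j6 -0.47
t44.5 [0.5354 0.1073 0.2024] F [ 0.3 -0.4  6.9] T [-0.02  0.13  0.22] op 0.0203 j6 -0.54
t44.7 [0.5354 0.1073 0.2024] F [-0.2  0.9  7. ] T [-0.02  0.05  0.28] op 0.0208 j6 -0.61
t45.0 [0.5354 0.1073 0.2024] F [0.4 0.3 6.4] T [0.01 0.06 0.11] op 0.0204 j6 -0.68
t45.2 [0.5354 0.1073 0.2025] F [-0.6  0.2  6.9] T [0.04 0.09 0.23] op 0.0207 j6 -0.75
t45.5 [0.5354 0.1073 0.2024
[... 339 characters left out ...]
.2024] F [-0.5  0.2  7.2] T [0.06 0.03 0.23] op 0.0203 j6 -1.10
t46.7 [0.5354 0.1073 0.2024] F [0.  0.  9.3] T [-0.    0.09  0.21] op 0.0206 j6 -1.17
t47.0 [0.5354 0.1073 0.2024] F [0.3 0.7 7.6] T [0.09 0.11 0.2 ] op 0.0206 j6 -1.24
t47.2 [0.5354 0.1073 0.2024] F [-0.8  0.1  6.6] T [0.07 0.13 0.23] op 0.0201 j6 -1.31
t47.5 [0.5354 0.1073 0.2024] F [ 0.2 -0.1  7.2] T [0.02 0.09 0.21] op 0.0203 j6 -1.38
t47.7 [0.5354 0.1073 0.2024] F [-0.2 -0.4  6.2] T [0.03 0.08 0.21] op 0.0207 j6 -1.45
t48.0 [0.5353 0.1072 0.2022] F [ 1.6 -0.7  4.9] T [-0.11 -0.03  0.11] op 0.0207 j6 -1.51
t48.2 [0.5345 0.1072 0.2015] F [-0.  -0.2 -2.2] T [ 0.02 -0.01  0.03] op 0.0205 j6 -1.58
104 down to 0.19679999999999997
```

```bash
python3 - <<'E'
from hp import *
x,y=POT+[-.0012,.0022]; z=.1968; st()
while manip.sense()['force'][2]<3 and z>.186:
    z-=.001; manip.movel([x,y,z],rate=.03)
s=st(); print(z)
snap('scene','i1',(255,180,345,300),6)
E
```

```text
t49.5 [0.5347 0.1072 0.1967] F [-0.1 -0.1 -1.2] T [-0.03  0.05  0.02] op 0.0205 j6 -1.59
t51.7 [0.535  0.1073 0.1888] F [-5.8 -1.  19.6] T [-0.11  0.92 -0.01] op 0.0207 j6 -1.59
0.1878
```

View pics/i1.png

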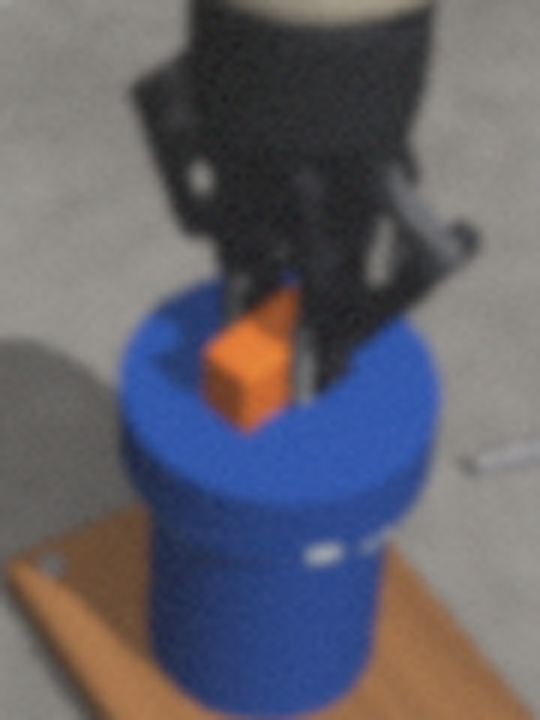

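```bash
python3 - <<'E'
from hp import *
x,y=POT+[-.0008,.0022]; z=.1884; d0=99
th=np.radians(d0); manip.movel([x,y,z],down(th),rate=.03); st()
for d in range(d0-3,d0-100,-3):
    th=np.radians(d)
    manip.movel([x,y,z],down(th),rate=.03); s=manip.sense(); k=0
    while s['force'][2]<2 and k<4:
        z-=.0005; manip.movel([x,y,z],down(th),rate=.03); s=manip.sense(); k+=1
    if s['force'][2]>10: z+=.0004
    print(d0-d,'zc%.4f z%.4f F%s Tz%.2f op%.4f'%(z,s['position'][2],s['force'].round(1),s['torque'][2],s['opening']))
    if abs(s['torque'][2])>1.6: print('torque'); break
E
```

```text
t52.0 [0.5353 0.1072 0.1889] F [-3.1 -1.  11.7] T [-0.06  0.58 -0.03] op 0.0207 j6 -1.59
3 zc0.1884 z0.1889 F[-2.  -0.8  8.9] Tz-0.21 op0.0205
6 zc0.1884 z0.1889 F[-0.9 -1.1  8.9] Tz-0.16 op0.0206
9 zc0.1884 z0.1889 F[-0.8 -0.9  7.3] Tz-0.14 op0.0204
12 zc0.1884 z0.1887 F[-0.6 -0.8  5.9] Tz-0.25 op0.0208
15 zc0.1884 z0.1885 F[ 1.3 -0.6  4. ] Tz-0.14 op0.0203
18 zc0.1884 z0.1883 F[ 0.1 -0.1  2. ] Tz-0.09 op0.0206
21 zc0.1879 z0.1879 F[-2.3  0.5  3.2] Tz-0.09 op0.0208
24 zc0.1874 z0.1876 F[-2.8 -0.8  5.9] Tz-0.09 op0.0206
27 zc0.1869 z0.1872 F[-2.3  0.6  7.4] Tz-0.04 op0.0206
30 zc0.1869 z0.1870 F[0.2 0.1 4.6] Tz-0.17 op0.0206
33 zc0.1869 z0.1868 F[-1.5  0.4  2.3] Tz-0.09 op0.0205
36 zc0.1864 z0.1864 F[-1.7  0.1  2.5] Tz-0.01 op0.0205
39 zc0.1859 z0.1861 F[-2.3 -0.7  4.8] Tz-0.04 op0.0203
42 zc0.1859 z0.1859 F[-0.4  0.5  2.2] Tz-0.15 op0.0207
45 zc0.1854 z0.1855 F[-2.2 -0.3  3.6] Tz0.02 op0.0207
48 zc0.1849 z0.1852 F[-2.1 -0.1  5.9] Tz-0.09 op0.0206
51 zc0.1849 z0.1850 F[-0.5 -0.5  2.7] Tz-0.14 op0.0205
54 zc0.1844 z0.1846 F[-1.6 -1.   6.3] Tz0.08 op0.0206
57 zc0.1839 z0.1842 F[-1.9  0.6  7.7] Tz-0.08 op0.0208
60 zc0.1839 z0.1840 F[ 0.8 -1.   3.9] Tz-0.18 op0.0208
63 zc0.1834 z0.1837 F[-2.5 -0.2  7.5] Tz-0.09 op0.0204
66 zc0.1834 z0.1834 F[-0.7 -0.4  3.3] Tz-0.19 op0.0207
69 zc0.1829 z0.1830 F[-0.8 -0.2  5.2] Tz-0.05 op0.0205
72 zc0.1829 z0.1830 F[-0.1 -0.9  2.6] Tz-0.13 op0.0202
75 zc0.1829 z0.1830 F[-0.2 -0.3  3.3] Tz-0.13 op0.0203
78 zc0.1829 z0.1830 F[-1.5  2.4  3.4] Tz0.80 op0.0203
81 zc0.1829 z0.1830 F[-1.2  3.7  5.3] Tz2.24 op0.0207
torque
```

```bash
python3 - <<'E'
from hp import *
manip.set_gripper(.05,60); st()
p=manip.sense()['position']
manip.movel([p[0],p[1],.30],rate=.2); st()
manip.reach([.42,-.1,.30],down(np.radians(60)));st()
snap('scene','j1'); snap('scene','j1c',(255,210,345,300),7); snap('top','j2',(120,140,260,235),5.5)
E
```

```text
t61.9 [0.5351 0.1071 0.1828] F [ 1.   0.8 -0.1] T [-0.03  0.01 -0.02] op 0.0501 j6 -0.17
t62.7 [0.5346 0.107  0.2991] F [-0.5 -0.3 -0.9] T [-0.08 -0.01  0.01] op 0.0500 j6 -0.17
t63.8 [ 0.4202 -0.0997  0.2995] F [ 0.5 -0.2  0.6] T [-0.02  0.   -0.04] op 0.0499 j6 -1.35
```

View pics/j1c.png

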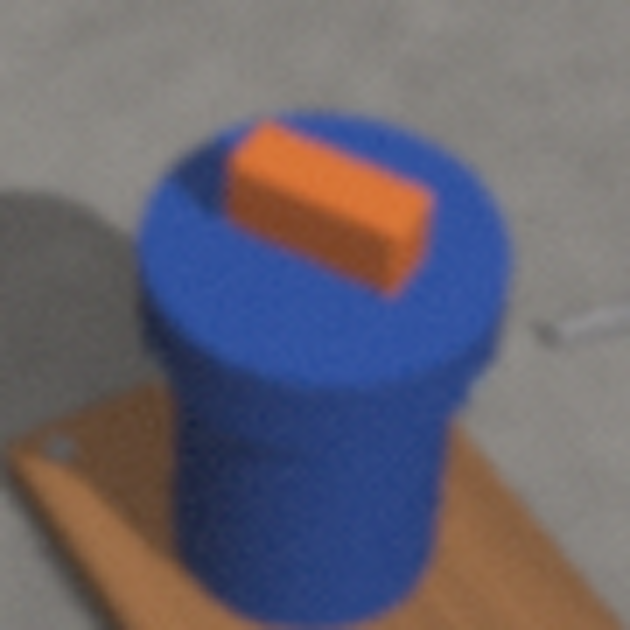

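View pics/j2.png

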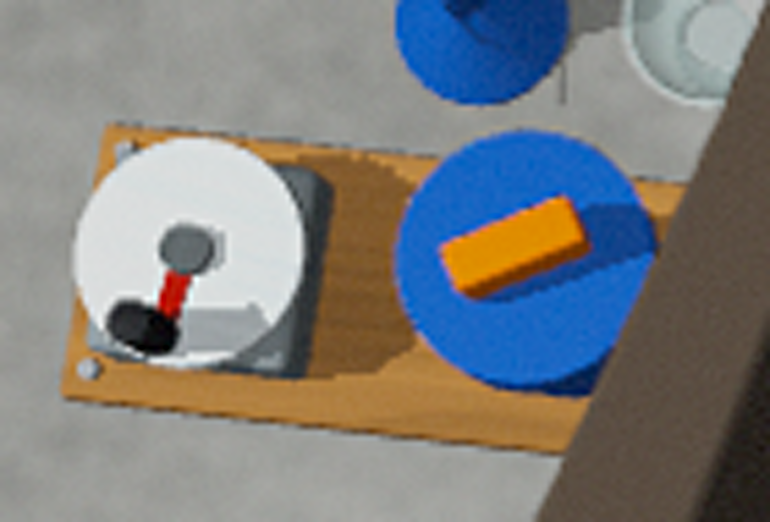

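View pics/j1.png

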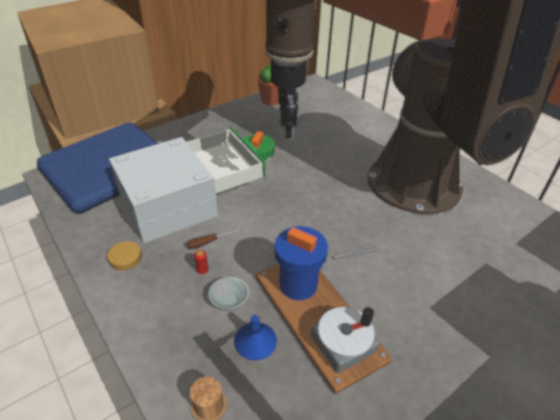

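```bash
python3 - <<'E'
from hp import *
t=lambda x,y:(120+(x+.5)/5.5-.5,140+(y+.5)/5.5-.5)
w=onz('top',t(189,252.5),.074); s=onz('scene',(346.3,330.6),.074); print('wheel',w,s,tri((346.3,330.6),t(189,252.5)))
k=onz('top',t(143,327),.096); k2=onz('scene',(367.5,316.1),.096); print('knob',k,k2,tri((367.5,316.1),t(143,327)))
for a,b in ((w,k),(s,k2)): print(np.linalg.norm((b-a)[:2]),np.degrees(np.arctan2(*(b-a)[1::-1])))
d=w[:2]-POT; print(np.linalg.norm(d),np.degrees(np.arctan2(d[1],d[0])))
f=cv2.imread('pics/scene0.png'); cv2.imwrite('pics/k1.png',cv2.resize(f[300:375,310:395],None,fx=8,fy=8,interpolation=cv2.INTER_CUBIC))
f=cv2.imread('pics/top0.png'); cv2.imwrite('pics/k2.png',cv2.resize(f[160:215,128:183],None,fx=10,fy=10,interpolation=cv2.INTER_CUBIC))
E
```

```text
wheel [0.55710018 0.28093929 0.074     ] [0.55988664 0.2809318  0.074     ] (array([0.55816299, 0.28086402, 0.07217872]), np.float64(0.0019634717483662753))
knob [0.51813766 0.29325766 0.096     ] [0.51605427 0.29039248 0.096     ] (array([0.51776768, 0.29183254, 0.09915787]), np.float64(0.0005952459238319597))
0.04086343244881176 162.4551431527671
0.044841732925179636 167.82024512563726
0.1772000271709387 83.16125101332803
```

View pics/k1.png

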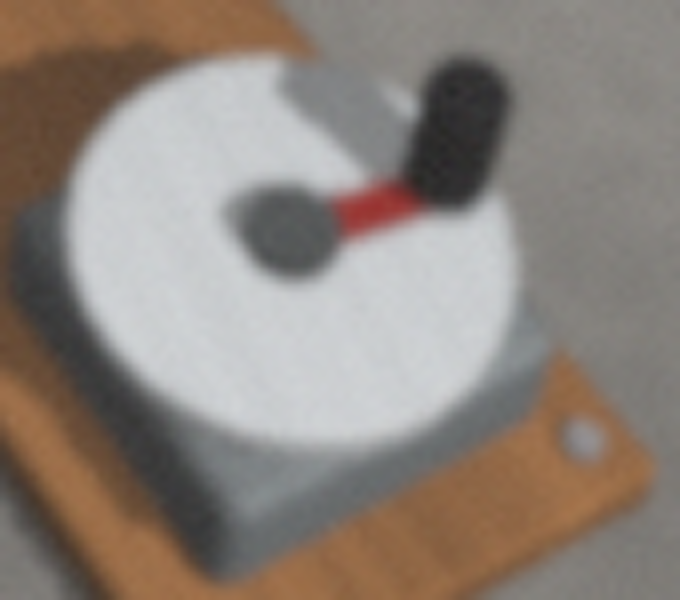

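View pics/k2.png

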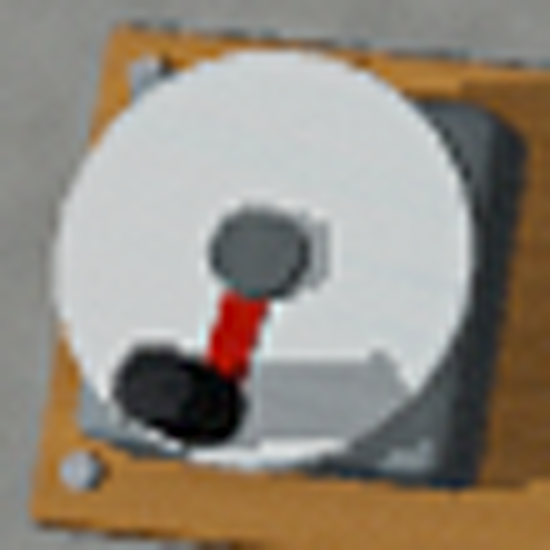

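```bash
python3 - <<'E'
from hp import *
manip.set_gripper(.042,60)
th=np.radians(75); k=[.5175,.292]
manip.reach([k[0],k[1],.19],down(th)); s=st()
manip.movel([k[0],k[1],.135],rate=.1); st()
snap('scene','l1',(310,230,410,340),6)
E
```

```text
t65.7 [0.5179 0.2911 0.1904] F [ 0.8 -0.7 -0.1] T [0.02 0.06 0.  ] op 0.0421 j6 -0.85
t66.4 [0.5178 0.2919 0.1353] F [0.6 0.1 0.3] T [-0.03 -0.04  0.  ] op 0.0422 j6 -0.85
```

View pics/l1.png

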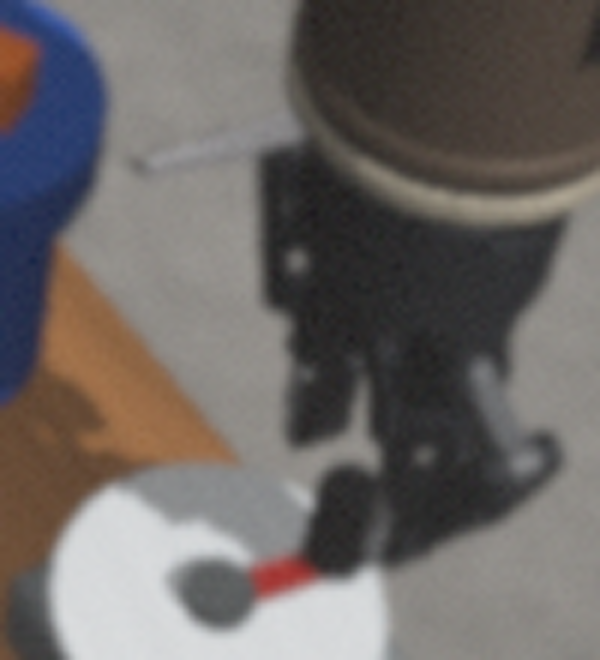

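```bash
cat > crank.py <<'E'
from hp import *
import json,sys
def run(c,r,a0,total,z=.108,step=10):
    c=np.array(c,float); off=np.zeros(2); done=0
    while done<total-1e-6:
        d=min(step,total-done); done+=d
        a=np.radians(a0-done); rh=np.array([np.cos(a),np.sin(a)])
        p=c+r*rh
        manip.movel([p[0],p[1],z],rate=.08); s=manip.sense()
        F=s['force'][:2]; fr=F@rh
        c=c+np.clip(8e-5*fr,-.0008,.0008)*rh
        q=s['position'][:2]
        if done%30==0 or abs(s['opening']-.0215)>.003 or np.linalg.norm(F)>20: print(done,'t%.1f'%s['clock'],'fr%.1f ft%.1f fz%.1f'%(fr,F@np.array([rh[1],-rh[0]]),s['force'][2]),'c',c.round(4),'op%.4f'%s['opening'],'ang%.1f'%np.degrees(np.arctan2(*(q-c)[::-1])))
        if np.linalg.norm(F)>45 or s['opening']<.015: print('STOP');break
    return c,done
E
python3 - <<'E'
from crank import *
k=[.5175,.292]
manip.movel([*k,.108],rate=.08); st()
manip.set_gripper(0,60); s=st()
c0=np.array([.558,.281]); d=s['position'][:2]-c0; print(np.linalg.norm(d),np.degrees(np.arctan2(d[1],d[0])))
a0=np.degrees(np.arctan2(d[1],d[0]))
c,done=run(c0,.042,a0,180)
json.dump([list(c),a0,done],open('cr.json','w'))
E
```

```text
t67.0 [0.5173 0.2919 0.1076] F [ 0.3 -0.4  0. ] T [ 0.01 -0.04  0.02] op 0.0416 j6 -0.85
t67.3 [0.5178 0.2922 0.1085] F [-1.  -0.7  5.2] T [-0.05  0.15  0.06] op 0.0204 j6 -0.85
0.04174530850743217 164.5078833564265
30 t68.0 fr-3.1 ft1.2 fz6.6 c [0.5584 0.2806] op0.0208 ang133.7
60 t68.8 fr-2.7 ft1.3 fz9.1 c [0.5587 0.28  ] op0.0204 ang103.9
90 t69.5 fr-1.1 ft2.3 fz9.2 c [0.5587 0.2796] op0.0207 ang73.9
120 t70.3 fr-1.7 ft2.6 fz10.0 c [0.5585 0.2793] op0.0207 ang43.9
150 t71.0 fr-1.2 ft2.6 fz10.4 c [0.5582 0.2792] op0.0200 ang13.9
180 t71.8 fr-1.1 ft1.1 fz9.9 c [0.558  0.2792] op0.0204 ang-16.3
```

```bash
python3 - <<'E'
from hp import *
snap('scene','l2',(300,250,410,370),6)
E
```

```text
(no output)
```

View pics/l2.png

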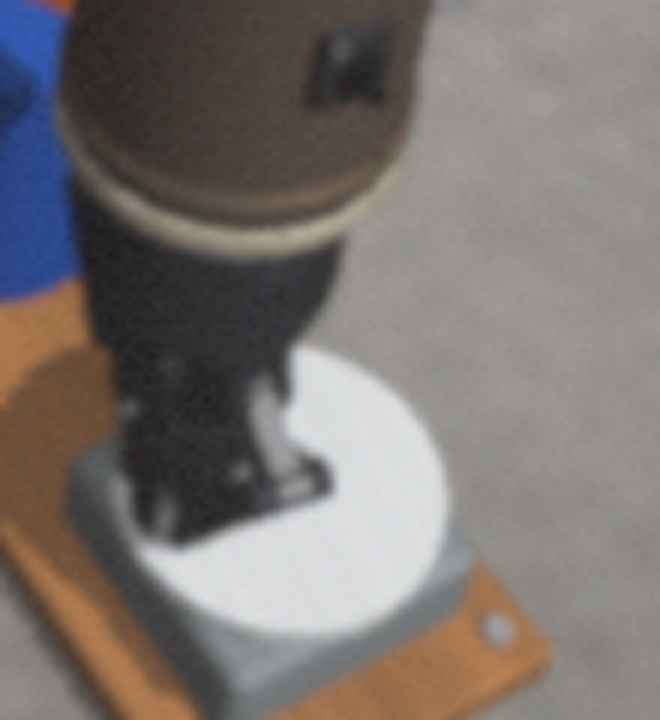

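```bash
python3 - <<'E'
from crank import *
c,a0,done=json.load(open('cr.json'))
c,d2=run(c,.042,a0-done,546)
json.dump([list(c),a0,done+d2],open('cr.json','w')); st()
snap('scene','l3',(300,250,410,370),6)
manip.set_gripper(.042,60); p=manip.sense()['position']; manip.movel([p[0],p[1],.2],rate=.15)
manip.reach([.42,-.1,.30],down(np.radians(60)));st()
snap('scene','m1'); snap('scene','m1c',(310,300,395,375),8); snap('top','m2',(128,160,183,215),10)
E
```

```text
30 t72.6 fr-1.3 ft1.5 fz10.7 c [0.5577 0.2794] op0.0209 ang-46.4
60 t73.3 fr-0.0 ft1.3 fz12.6 c [0.5576 0.2796] op0.0202 ang-76.6
90 t74.1 fr0.1 ft2.1 fz11.8 c [0.5576 0.2799] op0.0204 ang-106.4
120 t74.8 fr-1.3 ft1.6 fz10.7 c [0.5578 0.2801] op0.0203 ang-136.1
150 t75.6 fr-0.3 ft2.3 fz11.2 c [0.5578 0.2801] op0.0203 ang-165.9
180 t76.3 fr-1.5 ft2.2 fz10.9 c [0.5581 0.2801] op0.0205 ang164.1
210 t77.1 fr-0.6 ft2.6 fz9.6 c [0.5582 0.28  ] op0.0204 ang134.2
240 t77.8 fr0.0 ft2.3 fz10.5 c [0.5582 0.28  ] op0.0205 ang104.2
270 t78.6 fr0.4 ft1.5 fz10.6 c [0.5582 0.2798] op0.0206 ang74.1
300 t79.3 fr0.5 ft1.6 fz10.1 c [0.5582 0.2798] op0.0205 ang43.9
330 t80.1 fr-0.5 ft2.0 fz10.1 c [0.5581 0.2798] op0.0204 ang13.7
360 t80.8 fr-1.0 ft1.2 fz11.6 c [0.5581 0.2798] op0.0206 ang-16.5
390 t81.6 fr0.5 ft1.7 fz11.4 c [0.5582 0.2797] op0.0201 ang-46.7
420 t82.3 fr-0.1 ft1.4 fz13.0 c [0.5581 0.2798] op0.0203 ang-76.9
450 t83.1 fr-1.0 ft2.8 fz11.4 c [0.5582 0.2799] op0.0203 ang-106.6
480 t83.8 fr-0.9 ft2.1 fz12.4 c [0.5582 0.28  ] op0.0203 ang-136.2
510 t84.6 fr-0.1 ft1.9 fz12.9 c [0.5583 0.2801] op0.0201 ang-165.9
540 t85.3 fr-0.9 ft2.2 fz11.2 c [0.5582 0.28  ] op0.0206 ang164.3
t85.6 [0.519  0.2955 0.1084] F [ 0.3  2.9 11.7] T [ 0.34 -0.04  0.  ] op 0.0201 j6 -0.84
t88.3 [ 0.4204 -0.0995  0.2997] F [ 1.   0.9 -0.3] T [ 0.03  0.   -0.05] op 0.0420 j6 -1.35
```

View pics/m2.png

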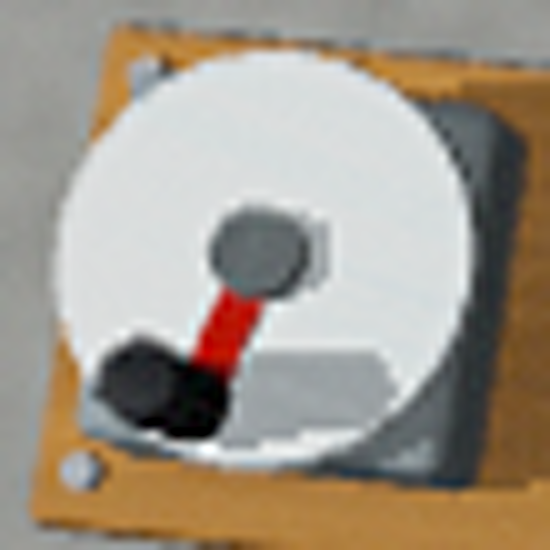

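View pics/m1.png

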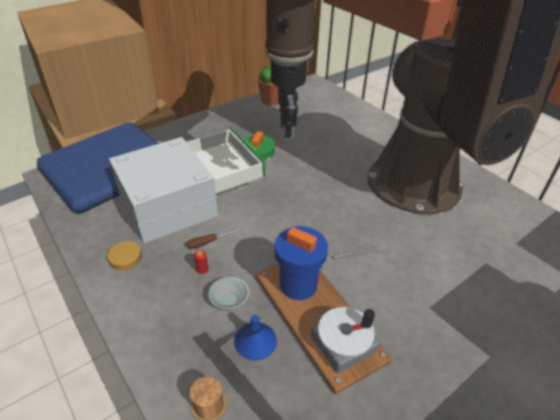

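```bash
python3 - <<'E'
from hp import *
o=down(np.radians(-95)); u=np.array([np.cos(np.radians(-5.1)),np.sin(np.radians(-5.1))]); p0=np.array([.3906,-.3095])
manip.set_gripper(0,40)
a=p0-.05*u
manip.reach([*a,.25],o); st()
manip.movel([*a,.112],rate=.15); st()
s=0
while s<.2:
    s+=.005; q=a+s*u
    manip.movel([*q,.112],rate=.08); z=manip.sense(); f=z['force'][:2]@u
    if int(s*1000+.5)%20==0: print('%.3f'%s,z['force'].round(1),z['position'].round(3))
    if f<-12: print('contact/stop',s,z['force'].round(1)); break
st(); snap('scene','n1'); snap('top','n2')
E
```

```text
t90.9 [ 0.3409 -0.3049  0.2501] F [-0.2  0.1  0.2] T [-0.03 -0.01 -0.02] op -0.0001 j6 0.86
t92.0 [ 0.3411 -0.3053  0.1126] F [-0.5 -0.3 -0.8] T [0.05 0.03 0.01] op -0.0003 j6 0.86
0.020 [-1.1  0.5  0.2] [ 0.361 -0.307  0.112]
0.040 [ 0.3 -0.1 -0. ] [ 0.381 -0.309  0.112]
0.060 [-0.5 -0.6 -0.5] [ 0.401 -0.31   0.112]
0.080 [-0.7 -0.6 -0.5] [ 0.421 -0.312  0.112]
0.100 [-0.1  0.8  0.5] [ 0.441 -0.314  0.112]
0.120 [ 0.1 -1.3 -0.3] [ 0.461 -0.316  0.112]
0.140 [-0.2 -0.4  0.3] [ 0.481 -0.318  0.112]
0.160 [0.5 1.2 0.6] [ 0.501 -0.319  0.112]
0.180 [ 0.3  1.  -0.4] [ 0.52  -0.321  0.112]
contact/stop 0.19000000000000009 [-21.4  -1.8  11.7]
t101.5 [ 0.5272 -0.3213  0.1116] F [-21.4  -1.8  11.7] T [-0.33  3.11 -0.1 ] op 0.0002 j6 1.06
```

View pics/n1.png

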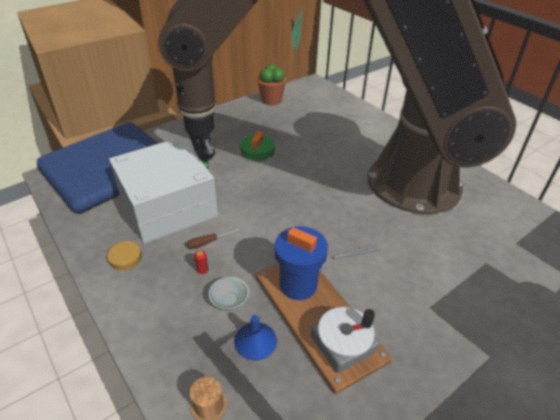

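View pics/n2.png

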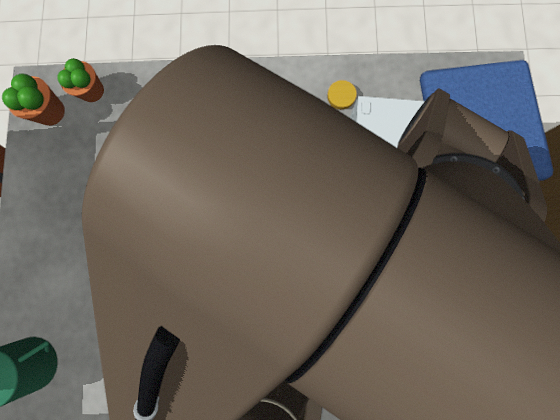

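```bash
python3 - <<'E'
from hp import *
u=np.array([np.cos(np.radians(-5.1)),np.sin(np.radians(-5.1))]); p=manip.sense()['position']
q=p[:2]-.1*u
manip.movel([*q,p[2]],rate=.15); manip.movel([*q,.28],rate=.2)
manip.reach([.42,.1,.3],down(np.radians(60)));st()
snap('scene','o1'); snap('scene','o1c',(90,120,290,250),4); snap('top','o2'); snap('top','o2c',(335,85,455,265),4)
E
```

```text
t105.1 [0.4202 0.0996 0.2998] F [ 0.   0.5 -0.9] T [-0.01 -0.02 -0.01] op -0.0003 j6 -0.88
```

View pics/o1c.png

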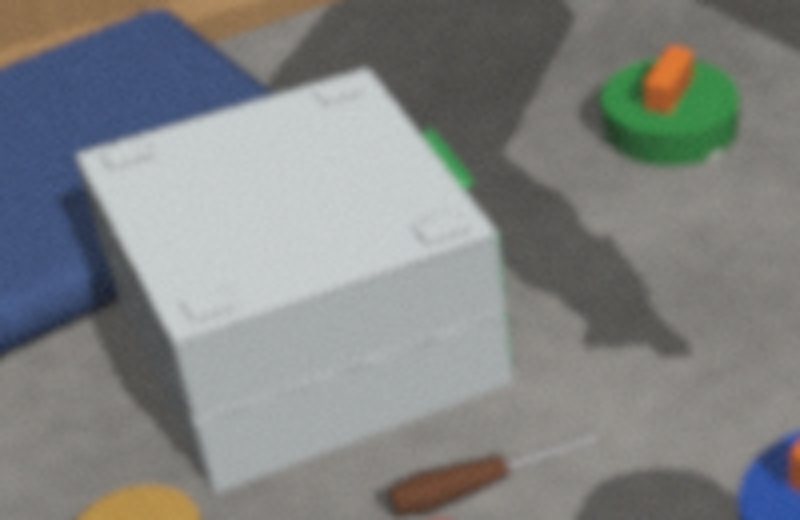

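View pics/o2.png

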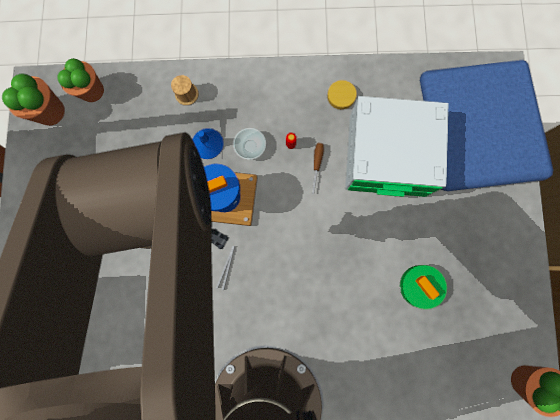

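View pics/o2c.png

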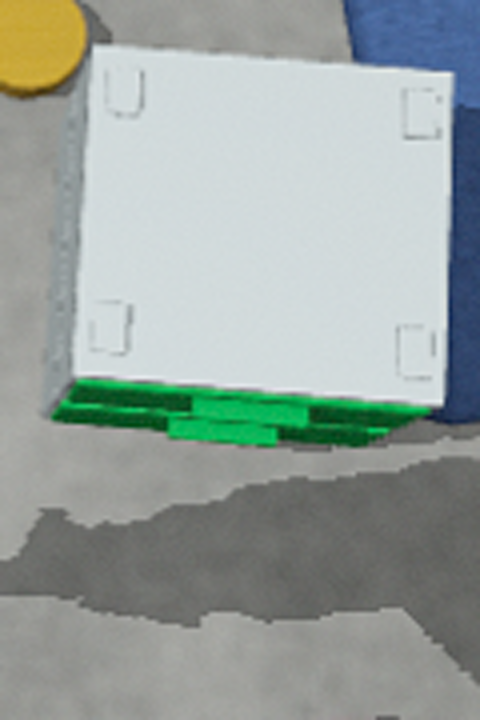

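View pics/o1.png

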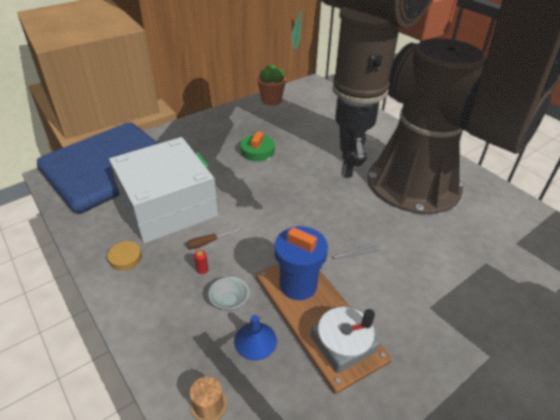

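The final view matches the task: tray shut, lid level on the pot at (302,250), knob at (368,318), and the awl, funnel, tweezers and dish where they started. Nothing touches the robot, so I'm handing in.

```bash
python3 - <<'E'
from hp import *
st(); manip.close_job()
E
```

```text
t105.3 [0.4202 0.0996 0.2999] F [ 0.2 -0.4 -0.2] T [ 0.03  0.02 -0.03] op -0.0002 j6 -0.88
the job is handed in; nothing more can be done
```

The job is done and handed in at 105 s. No verdict comes back, so this rests on my own checks.

- **Handles:** All three wooden handles are in the pot, standing side by side with their tops about 60 mm below the rim. The second one first came to rest leaning on the first with its top at rim height. I nudged it down with the third handle before dropping that one in.
- **Lid:** I set it on the pot and turned it counter-clockwise until it dropped, about 104° in all. I then screwed it clockwise to a hard stop at about 78–81°. Its height came to −27.4 mm against −27.5 mm for fully home, and it sits level in the pictures.
- **Crank:** I led the knob 726° clockwise with no slip. The last picture shows it about 6° past where it started, which is two full turns plus a little.
- **Tray:** I pushed it shut until it stopped at 21 N. Its front is flush with the stack in both views.
- **Bystanders:** The awl, funnel, tweezers, dish and the look-alikes are where they were in the pictures.

**Checks that disagreed:** The two cameras differed by about 2.5 mm on the pot's position, and the lid's offset in the grip was equally uncertain. I settled the lid's centring by contact height instead.

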